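# Clear the toy-sewing table: sort the fin templates, hang the thread rack

## Robot

A 6-joint arm with a two-finger parallel gripper is mounted at the origin on the work surface. World frame = base frame: x ahead of the robot, y to its left, z up, the work surface at z = 0. Lengths are in mm, angles in rad, forces in N, time in s.
With the tool pointing down it reaches from about 275 to 750 mm from the base axis. Payload 10.2 kg.
Tool frame: the origin (TCP) lies at the very end of the fingers, on their centre line; the grasp point (between the pads) lies 19 mm behind it; z points along the fingers, y is the direction in which the jaws open and shut (so a half turn about z gives the same grasp; the last joint's range is limited). The gripper opens to 85 mm and grips with 20 to 120 N. Pads are 22 mm wide; open, the fingers measure 114 mm over their backs; the gripper's body (76 mm by 85 mm) begins 54 mm behind the grasp point. The pads swing forward as they close: fully open they stand 13 mm farther back than shut.
Start: joints at [1.02, 0.313, 1.498, -0, 1.331, -0.223], TCP at [169.042, 497.047, 202.694] pointing down, gripper open.
Joint ranges: [-2.94, 2.94], [-0.97, 2.17], [0.19, 2.56], [-1.23, 4.37], [0.02, 3.11], [-2.88, 2.88]. Speed limits (rad/s): [2.39, 2.39, 3.01, 3.14, 3.14, 3.14].

## Interface

Orientations are given as a unit quaternion [w, x, y, z].
In Python, from rig import readout, cams, finish_job gives the robot as it stands. The module is installed in compiled form; this text tells all that it offers.
- The arm moves only by the tool carry_out, never from a script. Its argument "steps" is one flat list of numbers, 7 for each row, row after row: the shift along the tool's x, y, z in cm, then the turn, a rotation vector about the tool's x, y, z in units of 5 degrees (1.0 is 5 degrees), then the opening, from -1 (shut) to 1 (fully open), so that 0 is half open. In form: [x, y, z, ax, ay, az, hand, x, y, z, ax, ay, az, hand, ...]. A call has 1 to 20 rows; each row shifts and turns the commanded pose from where the row before left it, along the tool's axes as they then stand; what a row does not reach is not made up. A row lasts 1/12 s, in which the tool goes at most 41.7 mm and 7.16 degrees, less where a joint would pass 70% of its speed; a pose out of reach is approached as far as the arm can. A call with a gripper value outside its range is refused whole. The fingers move at their own pace and stop on an object; "grip_force" is the grip in N (left out, the last holds). Time passes only in rows, so rows that do not move let the fingers close. It gives the time, the measured TCP pose, the force and the opening at its end, in the units of the state.
- readout.sense(): the state, without advancing time (a new reading comes with each control period).
- cams.capture(name): name is "scene" or "top"; returns the picture (480x640x3 uint8, red, green, blue); there is no depth.
- cams.calibration(name): a dict with "fx", "fy", "cx", "cy" (pixels), "R" (3x3) and "t" (3): a world point X has camera coordinates R X + t. Camera axes: x right, y down, z forward; pixel columns grow to the right and rows downward; lengths in mm; the calibration is good to about 2 mm. A picture is of the moment at which its call begins. calibration takes no time and is no camera call.
- finish_job(): hands the job in, once; it reports no verdict.
The state is a dict: "time_s": time; "joints": joint angles; "dq": joint speeds; "tau": joint torques, N m; "eef_pos": TCP position; "ee_rot": TCP orientation; "force": force on the tool from outside, world axes, zero at the start; "wrist_torque": the same for the moment, N m; "grip_width": opening from 0.0 (shut) to 1.0 (fully open).
Only numpy, scipy, OpenCV 4.12 (cv2) and the standard library are available. Lean on these libraries where they do the work, as an engineer would, in place of code of your own. Each camera call takes 0.05 s, during which the arm holds its last target.

## Task

Clear the sewing table: hang the wide thread rack on the stand with one bar end down in each of the two hooks, making sure that both ends are seated before you let go. Put every left-hand fin template in the tray whose sign is a left-hand fin and every right-hand one in the other tray, each lying flat on the tray floor with its grip up, none on top of another. Leave the jar and the pencil pot alone.

Things in the scene. Friction and masses are not known exactly. Their poses are not given: they have to be found in the camera images.
- fin_left_1: Left-hand fin template: white board 6 mm thick, outline 70 x 80, brown grip block up (36 along x, 14 along y, top 36 above underside), 50 g. Root edge nearest you, tip away, grip up: the tip leans LEFT. Origin: underside, middle of outline; z up. Straight root edge along x at y=-40 (x -18 to 35), tip x=-32 y=+40, block centre x=0 y=-12. 4 to 6 of all six are out; absent: None.
- fin_left_2: Another left-hand fin template, exactly like fin_left_1 (same axes and sizes): seen grip up with the straight root edge nearest you and the tip pointing away, the tip leans left. May be absent (None).
- fin_left_3: Another left-hand fin template, exactly like fin_left_1 (same axes and sizes): seen grip up with the straight root edge nearest you and the tip pointing away, the tip leans left. May be absent (None).
- fin_right_1: Right-hand fin template: white board 6 mm thick, outline 70 x 80, brown grip block up (36 along x, 14 along y, top 36 above underside), 50 g. Root edge nearest you, tip away, grip up: the tip leans RIGHT. Origin: underside, middle of outline; z up. Straight root edge along x at y=+40 (x -18 to 35), tip x=-32 y=-40, block centre x=0 y=+12. 4 to 6 of all six are out; absent: None.
- fin_right_2: Another right-hand fin template, exactly like fin_right_1 (same axes and sizes): seen grip up with the straight root edge nearest you and the tip pointing away, the tip leans right. May be absent (None).
- fin_right_3: Another right-hand fin template, exactly like fin_right_1 (same axes and sizes): seen grip up with the straight root edge nearest you and the tip pointing away, the tip leans right. May be absent (None).
- tray_left: Fixed grey tray for left-hand fins, 270 (x) x 125 (y) x 35 mm high, inside 260 x 115; holds three side by side along x, root edges along x. Origin: centre of the tray's underside, x along its length. At its +x end, outside, a ledge bears a glued left-hand fin without grip as sign (root edge to the tray, tip away). Either tray may stand on either side of the robot: go by the sign.
- tray_left_floor (a point): Centre of the inner floor of the left-hand fins' tray, 5 mm above the table; the tray's walls rise 30 mm above this floor.
- tray_right: Fixed grey tray for right-hand fins, 270 (x) x 125 (y) x 35 mm high, inside 260 x 115; holds three side by side along x, root edges along x. Origin: centre of the tray's underside, x along its length. At its +x end, outside, a ledge bears a glued right-hand fin without grip as sign (root edge to the tray, tip away). Either tray may stand on either side of the robot: go by the sign.
- tray_right_floor (a point): Centre of the inner floor of the right-hand fins' tray, 5 mm above the table; the tray's walls rise 30 mm above this floor.
- rack: Brown wooden thread rack standing on the table, 0.35 kg, same both ways round. Top bar 320 mm long (y), 14 thick (x), from 122 to 146 above the foot; grip its bare middle from above. Uprights at y +-85 with cross feet 70 long (x); four reels at 50 above the foot. Bar ends stand out 68 past the uprights, to hang on the hooks. Origin: on the foot plane under the bar's middle, z up.
- rack_end_a (a point): Point on the underside of the rack's top bar at the rack's y = +125 mm, middle of its thickness, where it should rest on a hook.
- hook_a (a point): Middle of a hook's level seat, 165 mm above the table, at the stand's y = +125; the bar's underside rests here. The seat is 32 long in x (+-16), 14 wide in y, open upwards, closed towards the robot (-x) by an upturned tip 20 high and at +x by the post. Axes as the stand's.
- rack_end_b (a point): Point on the underside of the rack's top bar at the rack's y = -125 mm, middle of its thickness, where it should rest on a hook.
- hook_b (a point): Middle of a hook's level seat, 165 mm above the table, at the stand's y = -125; the bar's underside rests here. The seat is 32 long in x (+-16), 14 wide in y, open upwards, closed towards the robot (-x) by an upturned tip 20 high and at +x by the post. Axes as the stand's.
- hooks: Fixed hook stand: base 80 x 310 x 12 mm (x -15 to 65), two steel posts 14 square, tops 189 above the table, at y +-125, each with an upturned hook on its robot side (-x). Nothing stands between the posts: lower the rack from above, a bar end into each hook, its frame between the posts. Origin: on the table under the middle of the two seats; y along the line of hooks, z up.
- jar: Bystander: closed glass jar, 64 mm diameter, 85 high, origin under its centre. Leave alone.
- pencil_pot: Bystander: white pot of pencils, 72 mm diameter, 165 high with the pencils, origin under its centre. Leave alone.

How it is judged:
By the outcome, as a careful person would: the job done as asked, in the order asked, and still so for the second after the job is handed in, with the robot touching nothing.
Of fin_left_1, fin_left_2, fin_left_3, fin_right_1, fin_right_2, fin_right_3 only 4 to 6 are there at a start; the rules pass over those that are not, and their reading is None.
At some moment in a run one of fin_left_1, fin_left_2, fin_left_3, fin_right_1, fin_right_2, fin_right_3 may be knocked a few centimetres aside while the robot is not near it.
It also fails if it takes over 210 s, if anything falls off the work surface, if the arm or the gripper's body presses on something with over 40 N, if the wrist force passes 120 N, or if a joint passes its speed limit or range.

## Working session

There is one attempt and no reset: what is moved stays moved. The work goes in short steps, Python scripts to look and compute and a tool call to move; the robot and the scene stay as the last step left them, time stands still between calls to the robot, and variables do not carry over. Pictures are saved under pics/ and viewed, and the job is handed in when it is done.

Besides the shell and the picture viewer there is one more tool, called by a JSON object that holds its "name" and its "arguments". carry_out: Moves the arm, as the interface text tells. Its arguments: {"type":"object","properties":{"steps":{"type":"array","items":{"type":"number"}},"grip_force":{"type":"number"}},"required":["steps"]}

```bash
mkdir -p pics
python3 - <<'E'
from rig import readout,cams
import cv2
print(readout.sense())
for n in("scene","top"):
    print(n,cams.calibration(n)); cv2.imwrite(f"pics/{n}0.png",cams.capture(n)[:,:,::-1])
E
```

```text
{'time_s': 0.0, 'joints': array([ 1.01962063e+00,  3.13453996e-01,  1.49844037e+00,  8.27781584e-06,
        1.33099883e+00, -2.23394087e-01]), 'dq': array([-0.00018914,  0.00103067,  0.0002554 , -0.00083196,  0.00054827,
       -0.00068421]), 'tau': array([-2.97475572e-04, -4.12254453e+01, -2.59744942e+01, -1.82429776e-04,
        4.06788124e-03,  1.65945636e-05]), 'eef_pos': array([168.86906146, 496.78976721, 202.13182015]), 'ee_rot': array([-2.49313840e-04,  1.63159038e-01,  9.86599567e-01, -6.00592632e-04]), 'force': array([-0.21624135, -0.09340061, -0.13308405]), 'wrist_torque': array([0.01095645, 0.02257856, 0.00799132]), 'grip_width': 0.9967627884359694}
scene {'fx': 551.3312833430864, 'fy': 551.3312833430864, 'cx': 319.2305675919542, 'cy': 244.4705393000146, 'R': array([[ 0.2312884 ,  0.97286448,  0.00635494],
       [ 0.76569897, -0.17799955, -0.61807867],
       [-0.60017561,  0.1478204 , -0.78609056]]), 't': array([-145.17587636, -367.43860168, 1456.18329825])}
top {'fx': 539.122881440787, 'fy': 539.122881440787, 'cx': 324.83200849741513, 'cy': 238.8924196228006, 'R': array([[-0.02262437, -0.99964797, -0.01385918],
       [-0.9912436 ,  0.02423376, -0.12980313],
       [ 0.13009329,  0.01080111, -0.99144292]]), 't': array([  33.46589612,  591.5147276 , 1267.71582743])}
```

View pics/scene0.png

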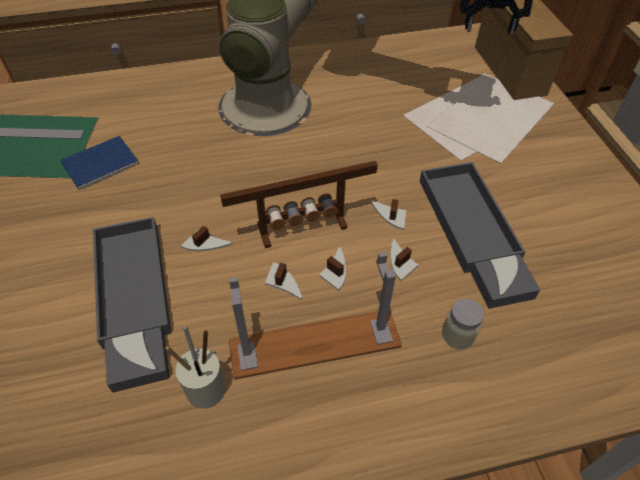

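View pics/top0.png

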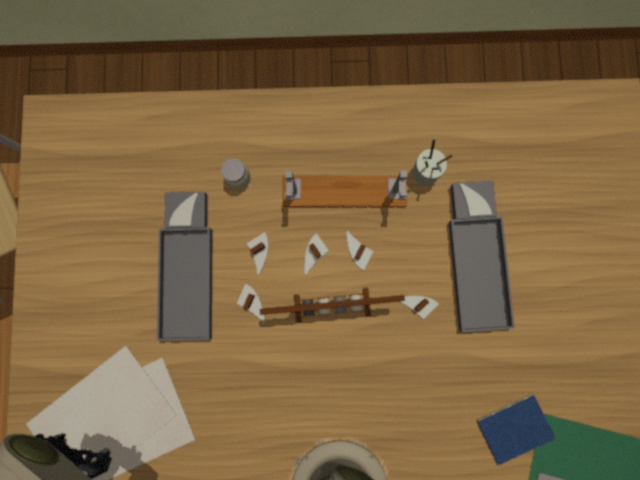

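The top view shows five fins: grips at about (258,248), (314,251), (360,253), (249,301) and (421,305). The rack bar runs from (262,311) to (404,298), with the stand at about (290–405,190). One tray is at (186,284) and the other at (481,274). I'll zoom in next.

```bash
cat > h.py <<'E'
import numpy as np,cv2
from rig import readout,cams
C={n:cams.calibration(n) for n in("scene","top")}
def bp(n,u,v,z):
    c=C[n];R=np.array(c["R"]);t=np.array(c["t"])
    d=R.T@np.array([(u-c["cx"])/c["fx"],(v-c["cy"])/c["fy"],1.]);o=-R.T@t
    return o+d*(z-o[2])/d[2]
def pr(n,X):
    c=C[n];p=np.array(c["R"])@np.array(X,float)+c["t"]
    return c["fx"]*p[0]/p[2]+c["cx"],c["fy"]*p[1]/p[2]+c["cy"]
def crop(n,name,x0,y0,w,h,s):
    im=cams.capture(n)[:,:,::-1][y0:y0+h,x0:x0+w]
    cv2.imwrite("pics/"+name,cv2.resize(im,None,fx=s,fy=s,interpolation=cv2.INTER_CUBIC))
E
python3 - <<'E'
from h import *
crop("top","a1.png",225,220,220,110,3.6)
crop("scene","a2.png",170,155,260,200,3)
crop("top","a3.png",150,140,370,210,2.1)
E
```

```text
(no output)
```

View pics/a1.png

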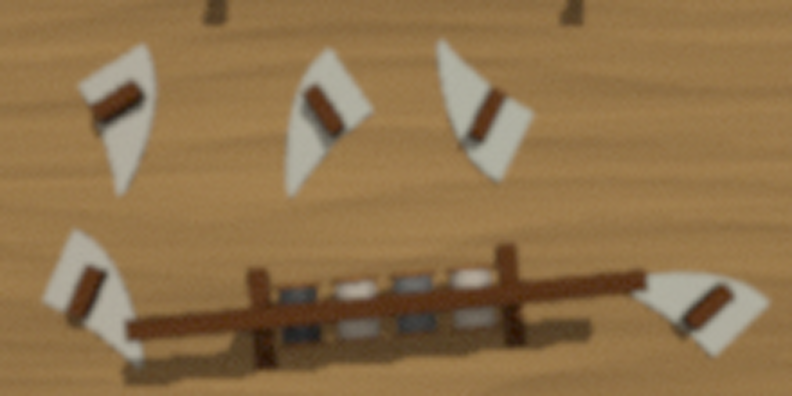

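View pics/a2.png

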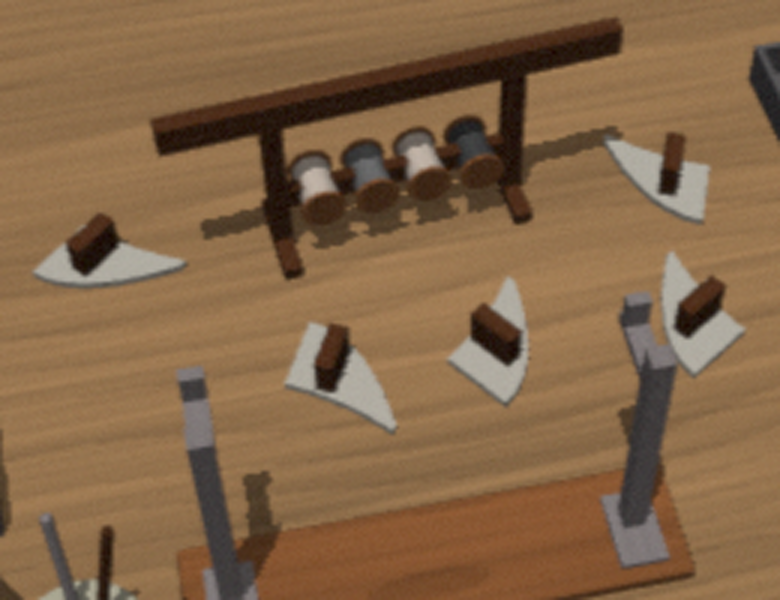

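View pics/a3.png

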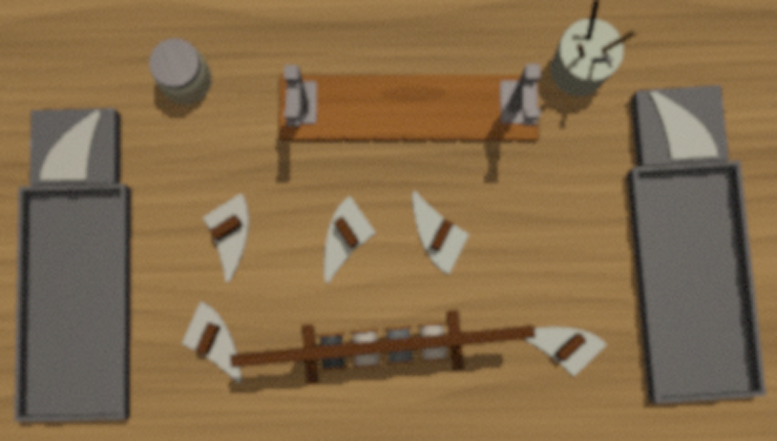

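```bash
cat >> h.py <<'E'
from scipy.optimize import least_squares
def fitfin(n,near,far,tip,block=None):
    P=np.array([bp(n,*p,6)[:2] for p in(near,far,tip)])
    out=[]
    for hand,s in(("L",1),("R",-1)):
        M=np.array([[-18,-40*s],[35,-40*s],[-32,40*s]],float)
        f=lambda q:(( M@np.array([[np.cos(q[2]),np.sin(q[2])],[-np.sin(q[2]),np.cos(q[2])]])+q[:2])-P).ravel()
        r=min((least_squares(f,[*P.mean(0),a]) for a in(0,1.5,3,4.5)),key=lambda r:r.cost)
        q=r.x;c,si=np.cos(q[2]),np.sin(q[2])
        b=q[:2]+np.array([12*s*si,-12*s*c])
        out.append((np.sqrt(2*r.cost/3),hand,q[:2].round(1),round(np.degrees(q[2])%360,1),b.round(1)))
    return min(out,key=lambda o:o[0])
E
python3 - <<'E'
from h import *
f=lambda p:(p[0]/3.6+225-.36,p[1]/3.6+220-.36)
F=[((78,87),(145,44),(121,195)),((373,110),(328,48),(290,195)),((533,115),(500,182),(438,40)),((42,300),(75,230),(138,362)),((714,356),(770,300),(632,290))]
for x in F:
    r=fitfin("top",*map(f,x));print(r)
    b=[*r[4],36];print("  block px scene",np.round(pr("scene",b)),"a1",np.round((np.array(pr("top",b))-[224.64,219.64])*3.6))
# trays, stand: pixel corners from a3 (scale 2.1, off 150,140)
g=lambda p:(p[0]/2.1+150-.25,p[1]/2.1+140-.25)
for nm,pts,z in(("trayRob-left rim",[(20,188),(127,186),(127,418),(16,418)],35),("tray robot-right rim",[(629,170),(738,164),(762,393),(650,402)],35),
  ("stand base",[(278,75),(538,75),(538,137),(280,137)],12),("post tops",[(292,72),(531,71)],189)):
    P=[bp("top",*g(p),z)[:2].round(0).tolist() for p in pts];print(nm,P,np.mean(P,0))
print("bar",[bp("top",*f(p),146)[:2].round(1).tolist() for p in((127,319),(646,270))])
print("pencil",[bp("top",*p,165)[:2].round(1).tolist() for p in((433,141),(452,155))],"jar",bp("top",234,167,85))
E
```

```text
(np.float64(0.8443176582932159), 'R', array([564.5, 179. ]), np.float64(300.9), array([574.8, 185.2]))
  block px scene [403. 253.] a1 [116. 101.]
(np.float64(0.2101553429115828), 'L', array([560.1,  55.3]), np.float64(34.5), array([566.9,  45.4]))
  block px scene [335. 263.] a1 [323. 108.]
(np.float64(1.4297705746028326), 'R', array([566.7, -54.4]), np.float64(151.2), array([560.9, -64.9]))
  block px scene [279. 271.] a1 [487. 113.]
(np.float64(1.9321116041814608), 'R', array([443.6, 197. ]), np.float64(335.4), array([448.6, 207.9]))
  block px scene [394. 206.] a1 [ 83. 290.]
(np.float64(5.4471419418691625), 'L', array([ 435.9, -204.3]), np.float64(312.8), array([ 427.1, -212.4]))
  block px scene [197. 232.] a1 [717. 308.]
trayRob-left rim [[626.0, 424.0], [626.0, 299.0], [360.0, 298.0], [362.0, 424.0]] [493.5  361.25]
tray robot-right rim [[630.0, -284.0], [634.0, -410.0], [372.0, -420.0], [364.0, -294.0]] [ 500. -352.]
stand base [[759.0, 124.0], [751.0, -187.0], [676.0, -184.0], [684.0, 122.0]] [717.5  -31.25]
post tops [[717.0, 93.0], [711.0, -154.0]] [714.  -30.5]
bar [[428.4, 163.9], [450.8, -152.3]]
pencil [[790.2, -228.4], [756.9, -269.0]] jar [764.19033186 231.63913248  85.        ]
```

```bash
cat >> h.py <<'E'
def box(pose,lo,hi):
    x,y,a=pose;a=np.radians(a);c,s=np.cos(a),np.sin(a);E=[]
    V=np.array([[i,j,k] for i in(lo[0],hi[0]) for j in(lo[1],hi[1]) for k in(lo[2],hi[2])],float)
    W=np.c_[x+c*V[:,0]-s*V[:,1],y+s*V[:,0]+c*V[:,1],V[:,2]]
    return [(W[i],W[i^b]) for i in range(8) for b in(1,2,4) if i<i^b]
def overlay(n,segs,name,x0,y0,w,h,s,im=None):
    im=cams.capture(n)[:,:,::-1] if im is None else im
    im=cv2.resize(im[y0:y0+h,x0:x0+w],None,fx=s,fy=s,interpolation=cv2.INTER_CUBIC).copy()
    for a,b in segs:
        p=[tuple(int(round(t)) for t in (np.array(pr(n,q))-[x0,y0]+.5)*s) for q in(a,b)]
        cv2.line(im,p[0],p[1],(0,255,0),1)
    cv2.imwrite("pics/"+name,im)
def rackm(p): 
    return box(p,(-7,-160,122),(7,160,146))+box(p,(-35,78,0),(35,92,14))+box(p,(-35,-92,0),(35,-78,14))
def standm(p):
    S=box(p,(-15,-155,0),(65,155,12))
    for y in(-125,125): S+=box(p,(16,y-7,12),(30,y+7,189))+box(p,(-16,y-7,165),(16,y+7,165))
    return S
def traym(p): return box(p,(-135,-62.5,0),(135,62.5,35))
E
python3 - <<'E'
from h import *
T=cams.capture("top")[:,:,::-1];S=cams.capture("scene")[:,:,::-1]
np.savez("im0.npz",T=T,S=S)
seg=rackm((439.6,5.8,4.05))+standm((691,-31,-1.4))+traym((493.5,361,0))+traym((499,-352,2.2))
overlay("top",seg,"o1.png",150,140,370,210,2.1,T)
overlay("scene",seg,"o2.png",80,130,470,270,1.7,S)
E
```

```text
(no output)
```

View pics/o1.png

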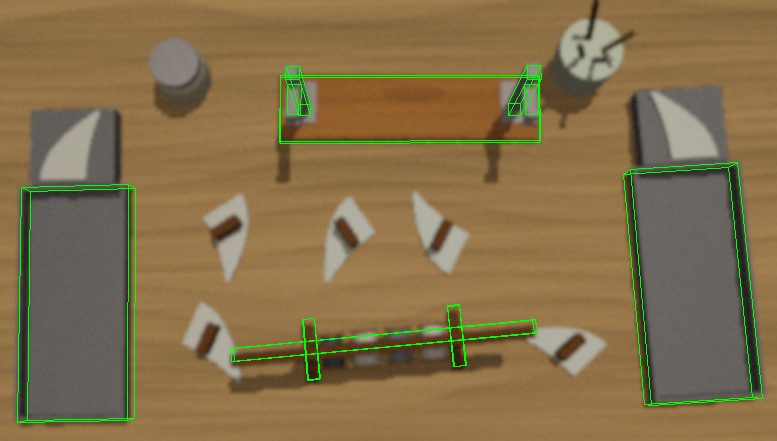

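View pics/o2.png

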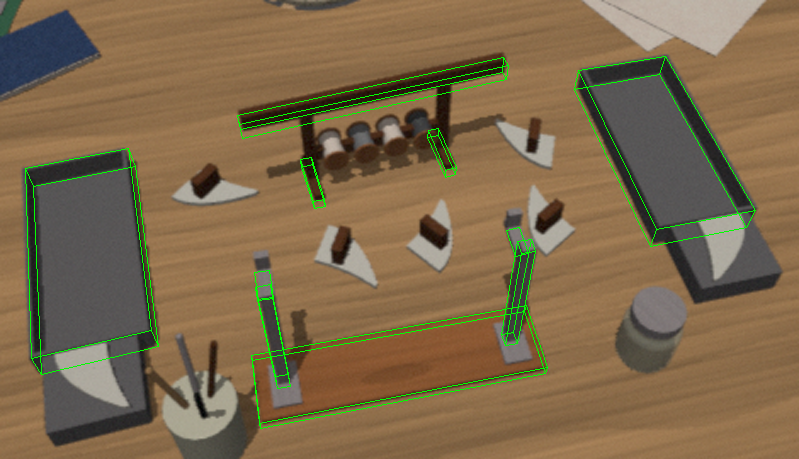

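Run:
```python
from h import *
d=np.load("im0.npz");T,S=d["T"],d["S"]
def c(im,x0,y0,w,h,s,n): cv2.imwrite("pics/"+n,cv2.resize(im[y0:y0+h,x0:x0+w],None,fx=s,fy=s,interpolation=cv2.INTER_CUBIC))
c(T,255,285,155,45,5,"z1.png");c(S,215,155,170,100,4.6,"z2.png");c(T,275,165,140,50,5.6,"z3.png");c(S,220,240,190,140,4.2,"z4.png")
```

```text
(no output)
```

View pics/z1.png

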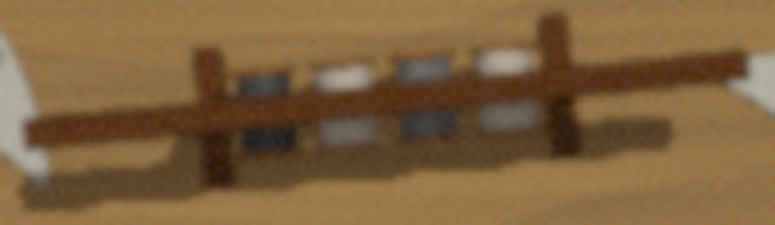

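View pics/z2.png

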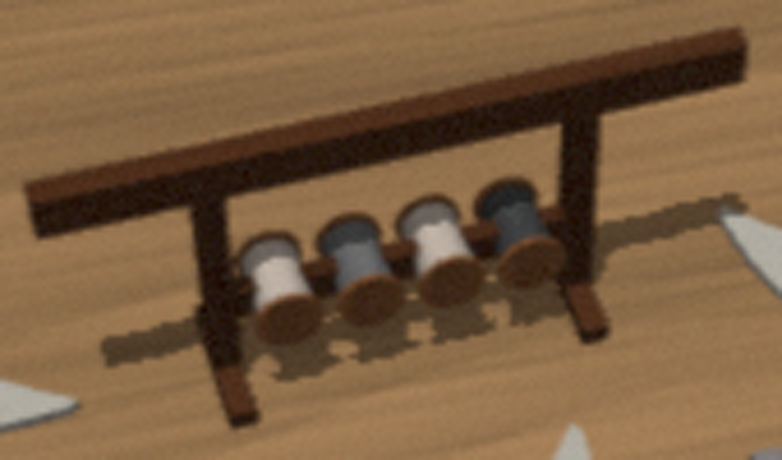

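View pics/z3.png

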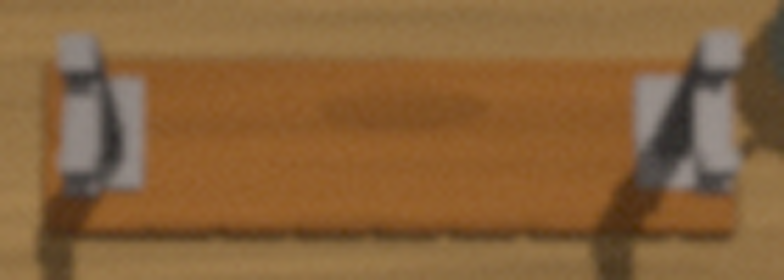

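View pics/z4.png

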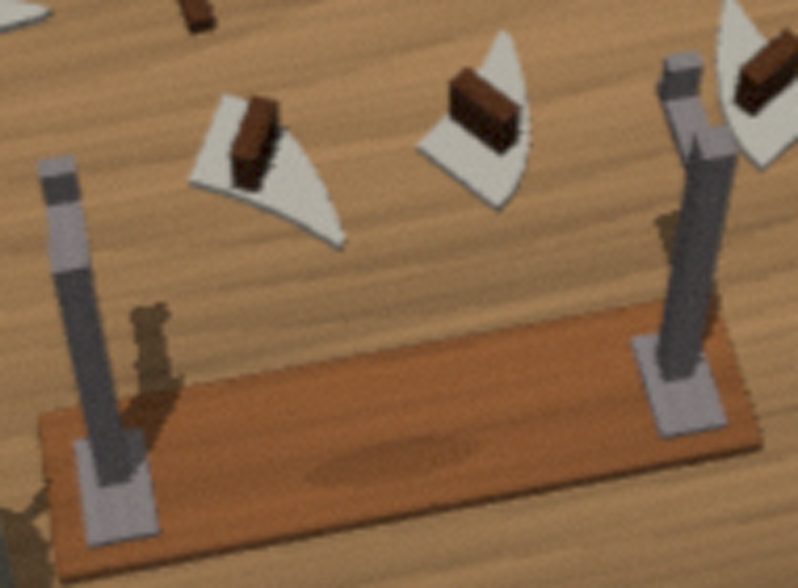

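```bash
cat >> h.py <<'E'
def fitpose(obs,x0):
    """obs: list (cam,u,v,local xyz)"""
    def f(q):
        c,s=np.cos(q[2]),np.sin(q[2]);r=[]
        for n,u,v,L in obs:
            p=pr(n,(q[0]+c*L[0]-s*L[1],q[1]+s*L[0]+c*L[1],L[2]));r+=[p[0]-u,p[1]-v]
        return np.array(r)
    r=least_squares(f,[x0[0],x0[1],np.radians(x0[2])],x_scale=[1,1,.01],loss="soft_l1")
    q=r.x.copy();q[2]=np.degrees(q[2]);return q.round(2),f(r.x).reshape(-1,2).round(1)
def Z(cam,x0,y0,s,pts): return [(cam,(u+.5)/s+x0-.5,(v+.5)/s+y0-.5,L) for u,v,L in pts]
E
python3 - <<'E'
from h import *
R1=Z("top",255,285,5,[(25,122,(7,160,146)),(747,50,(7,-160,146)),(26,146,(-7,160,146)),(748,76,(-7,-160,146)),(207,50,(35,85,10)),(552,15,(35,-85,10)),(218,186,(-35,85,10)),(564,155,(-35,-85,10))])
R2=Z("scene",215,155,4.6,[(25,185,(-7,-160,146)),(35,207,(7,-160,146)),(40,238,(7,-160,122)),(740,28,(-7,160,146)),(745,50,(7,160,146)),(747,78,(7,160,122)),(243,422,(35,-85,0)),(595,338,(35,85,0))])
for o in(R1,R2,R1+R2): print(*fitpose(o,(438,6,4)))
S1=Z("top",275,165,5.6,[(42,60,(65,155,12)),(45,238,(-15,155,0)),(733,235,(-15,-155,0)),(78,50,(23,125,189)),(720,50,(23,-125,189))])
S2=Z("scene",220,240,4.2,[(62,580,(65,-155,0)),(760,448,(65,155,0)),(40,415,(-15,-155,12)),(668,300,(-15,155,12)),(714,143,(23,125,189))])
for o in(S1,S2,S1+S2): print(*fitpose(o,(691,-31,-1.4)))
d=np.load("im0.npz");T,S=d["T"],d["S"]
def c(im,x0,y0,w,h,s,n): cv2.imwrite("pics/"+n,cv2.resize(im[y0:y0+h,x0:x0+w],None,fx=s,fy=s,interpolation=cv2.INTER_CUBIC))
c(T,150,185,75,165,3.6,"t1.png");c(T,440,175,85,165,3.6,"t2.png");
c(T,235,275,40,55,10,"t3.png");c(S,170,210,80,50,9,"t4.png")
a=cv2.imread("pics/t1.png");b=cv2.imread("pics/t2.png");cv2.imwrite("pics/t12.png",np.hstack([a,b]))
E
```

```text
[433.41   6.56   4.21] [[-0.9 -0.8]
 [ 0.2 -0.6]
 [-0.6  0.8]
 [ 0.7  0.6]
 [-0.2 -0.7]
 [-0.  -0.5]
 [ 0.2  0.9]
 [ 0.6  0.3]]
[430.01   8.74   4.45] [[-0.2 -1.1]
 [-0.9 -0.7]
 [-0.4  1. ]
 [-0.2 -1.5]
 [ 1.3 -1.7]
 [-0.2  0.8]
 [ 0.8  1.3]
 [ 0.4  0.9]]
[432.47   7.5    4.25] [[-1.3 -0.3]
 [-0.3 -0.2]
 [-1.   1.3]
 [ 0.3  1. ]
 [-0.6 -0.3]
 [-0.4 -0.1]
 [-0.2  1.3]
 [ 0.3  0.7]
 [-0.8 -0.3]
 [-1.5  0.1]
 [-0.9  1.8]
 [-0.3 -0.4]
 [ 1.1 -0.6]
 [-0.3  1.9]
 [ 0.4  2.2]
 [ 0.1  1.9]]
[691.86 -30.24  -1.25] [[ 0.1 -0.3]
 [-0.3  0.1]
 [ 0.2  0.3]
 [-0.2  0.2]
 [ 0.1 -0.3]]
[689.4  -29.14  -1.19] [[-0.8  2.5]
 [ 0.4  1.2]
 [-1.4 -0.8]
 [10.5 -3.3]
 [ 0.1 -0.6]]
[690.94 -29.81  -1.25] [[-0.   0.1]
 [-0.4  0.5]
 [ 0.1  0.6]
 [-0.4  0.6]
 [-0.1  0.1]
 [-1.1  3.3]
 [ 0.3  2.1]
 [-1.6 -0.1]
 [10.5 -2.5]
 [ 0.   0.3]]
```

View pics/t12.png

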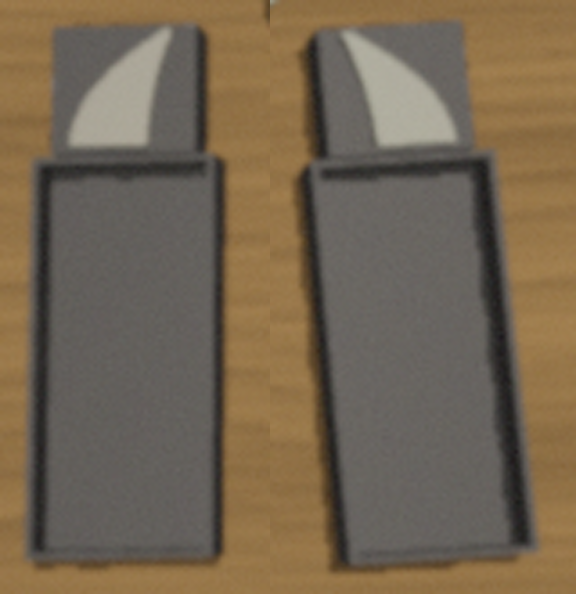

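View pics/t4.png

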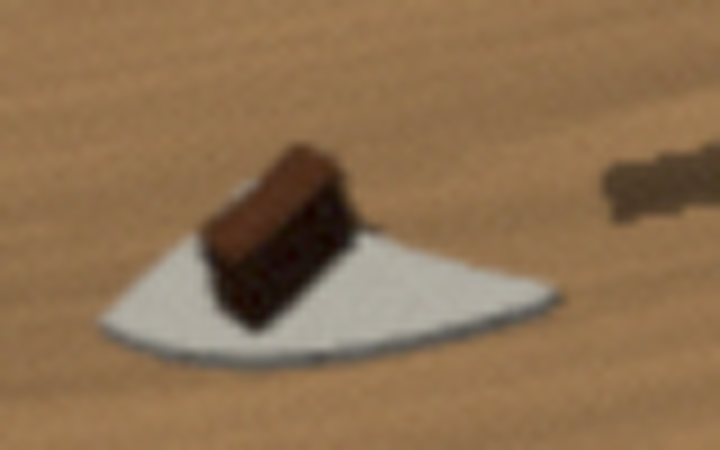

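Run:
```python
from h import *
a=Z("top",150,185,3.6,[(35,157,(135,62.5,35)),(217,157,(135,-62.5,35)),(28,553,(-135,62.5,35)),(214,553,(-135,-62.5,35))])
b=Z("top",440,175,3.6,[(40,165,(135,62.5,35)),(222,152,(135,-62.5,35)),(265,545,(-135,-62.5,35)),(82,560,(-135,62.5,35))])
print(fitpose(a,(493,361,0)));print(fitpose(b,(499,-352,2)))
z=lambda p:((p[0]+.5)/9+169.5,(p[1]+.5)/9+209.5)
print(fitfin("scene",z((245,187)),z((100,322)),z((557,290))))
f=lambda p:(p[0]/3.6+225-.36,p[1]/3.6+220-.36)
P=[bp("top",*f(p),6)[:2] for p in((714,356),(770,300))];print(P,np.linalg.norm(P[0]-P[1]))
```

```text
(array([ 4.9498e+02,  3.6200e+02, -1.5000e-01]), array([[-0.1, -0.5],
       [ 0.3, -1.7],
       [-0.4,  1.5],
       [ 0.2,  0.5]]))
(array([ 501.98, -355.63,    2.72]), array([[-0.5, -1.4],
       [ 0.3, -1.5],
       [ 1.2,  1.5],
       [-0.7,  1. ]]))
(np.float64(1.764504012206723), 'L', array([ 435.5, -198.9]), np.float64(313.0), array([ 426.7, -207.1]))
[array([ 395.36775218, -214.27012696]), array([ 432.03702342, -253.85319006])] 53.9578941097049
```

```bash
cat >> h.py <<'E'
from scipy.spatial.transform import Rotation as Rn
from scipy.linalg import logm,expm
def tool(yaw):
    a=np.radians(yaw);y=np.array([np.cos(a),np.sin(a),0]);z=np.array([0,0,-1.]);return np.c_[np.cross(y,z),y,z]
def cur():
    s=readout.sense();w,x,y,z=s["ee_rot"];return s,Rn.from_quat([x,y,z,w]).as_matrix(),np.array(s["eef_pos"])
def plan(x,y,z,yaw,start=None,vmax=28,wmax=5.):
    """screw move from current (or (x,y,z,yaw) start); prints one row to be repeated N times"""
    if start is None: s,R,p=cur()
    else: R,p=tool(start[3]),np.array(start[:3])
    T=np.eye(4);T[:3,:3]=R;T[:3,3]=p
    G=np.eye(4);G[:3,:3]=tool(yaw);G[:3,3]=(x,y,z)
    L=np.real(logm(np.linalg.inv(T)@G))
    w=np.degrees([L[2,1],L[0,2],L[1,0]]);v=L[:3,3]
    N=int(max(np.ceil(np.linalg.norm(v)/vmax),np.ceil(np.linalg.norm(w)/wmax),1))
    print("N",N,"row",(v/10/N).round(2).tolist(),(w/5/N).round(3).tolist(),"joint1 deg",np.degrees(np.arctan2(y,x)).round(0))
def yawnow():
    _,R,p=cur();return p.round(1),np.degrees(np.arctan2(R[1,1],R[0,1])).round(2),np.degrees(np.arccos(-R[2,2])).round(2)
E
python3 - <<'E'
from h import *
print(yawnow());plan(433,7,230,4.2)
E
```

```text
(array([169. , 497. , 202.6]), np.float64(71.22), np.float64(0.02))
N 22 row [-2.64, -0.44, -0.12] [-0.0, 0.0, 0.609] joint1 deg 1.0
```

{"name": "carry_out", "arguments": {"steps": [-2.64,-0.44,-0.13,0,0,0.61,1,-2.64,-0.44,-0.13,0,0,0.61,1,-2.64,-0.44,-0.13,0,0,0.61,1,-2.64,-0.44,-0.13,0,0,0.61,1,-2.64,-0.44,-0.13,0,0,0.61,1,-2.64,-0.44,-0.13,0,0,0.61,1,-2.64,-0.44,-0.13,0,0,0.61,1,-2.64,-0.44,-0.13,0,0,0.61,1,-2.64,-0.44,-0.13,0,0,0.61,1,-2.64,-0.44,-0.13,0,0,0.61,1,-2.64,-0.44,-0.13,0,0,0.61,1,-2.64,-0.44,-0.13,0,0,0.61,1,-2.64,-0.44,-0.13,0,0,0.61,1,-2.64,-0.44,-0.13,0,0,0.61,1,-2.64,-0.44,-0.13,0,0,0.61,1,-2.64,-0.44,-0.13,0,0,0.61,1,-2.64,-0.44,-0.13,0,0,0.61,1,-2.64,-0.44,-0.13,0,0,0.61,1,-2.64,-0.44,-0.13,0,0,0.61,1,-2.64,-0.44,-0.13,0,0,0.61,1], "grip_force": 40}}

```text
time_s: 2.02
eef_pos: [445.5, 66.6, 228.8]
ee_rot: [0.0, 0.642, 0.766, 0.0]
force: [1.0, 0.6, 0.5]
grip_width: 1.001
```

{"name": "carry_out", "arguments": {"steps": [-2.64,-0.44,-0.13,0,0,0.61,1,-2.64,-0.44,-0.13,0,0,0.61,1,0,0,0,0,0,0,1,0,0,0,0,0,0,1]}}

```text
time_s: 2.35
eef_pos: [444.7, 13.6, 231.3]
ee_rot: [0.0, 0.682, 0.731, 0.0]
force: [0.8, 0.5, -0.1]
grip_width: 1.003
```

Run:
```python
from h import *
print(yawnow());plan(433,7,119,4.2)
crop("top","b1.png",220,220,220,110,3.6)
```

```text
(array([444.7,  13.6, 231.3]), np.float64(4.01), np.float64(0.01))
N 5 row [-0.12, -0.24, 2.25] [0.0, -0.0, -0.008] joint1 deg 1.0
```

View pics/b1.png

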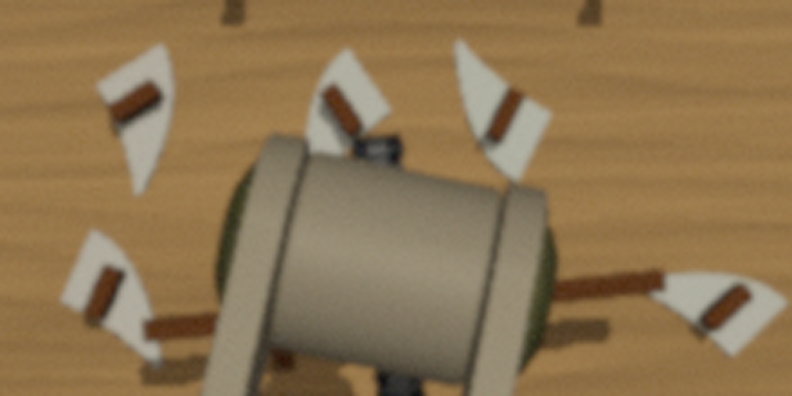

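{"name": "carry_out", "arguments": {"steps": [-0.22,-0.41,0.5,0,0,0,1,-0.22,-0.41,0.5,0,0,0,1,-0.12,-0.38,0.5,0,0,-0.03,1,0,0,0,0,0,0,1,0,0,0,0,0,0,1]}}

```text
time_s: 2.82
eef_pos: [432.8, 8.2, 216.0]
ee_rot: [-0.0, 0.68, 0.733, -0.0]
force: [-0.3, 0.1, 1.6]
grip_width: 1.0
```

Run:
```python
from h import *
print(yawnow());plan(433,7,116,4.2)
crop("scene","b2.png",170,75,260,200,3)
```

```text
(array([432.8,   8.2, 216. ]), np.float64(4.29), np.float64(0.03))
N 4 row [-0.03, 0.0, 2.5] [-0.001, -0.0, 0.005] joint1 deg 1.0
```

View pics/b2.png

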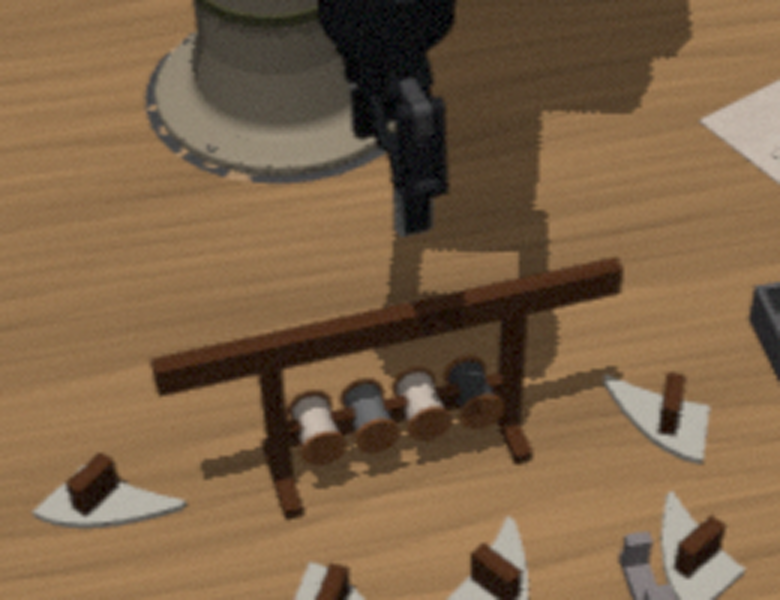

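{"name": "carry_out", "arguments": {"steps": [-0.03,0,2,0,0,0,1,-0.03,0,2,0,0,0,1,-0.03,0,2,0,0,0,1,-0.03,0,2,0,0,0,1,0,0,1.6,0,0,0,1,0,0,0.4,0,0,0,1,0,0,0,0,0,0,1]}}

```text
time_s: 3.45
eef_pos: [433.0, 6.9, 115.8]
ee_rot: [-0.001, 0.68, 0.733, -0.0]
force: [-0.4, 0.4, -0.4]
grip_width: 1.0
```

Run:
```python
from h import *
print(yawnow(),readout.sense()["force"])
crop("scene","b3.png",170,100,260,150,3)
```

```text
(array([433. ,   6.9, 115.8]), np.float64(4.28), np.float64(0.09)) [-0.37016457  0.4300753  -0.40827221]
```

View pics/b3.png

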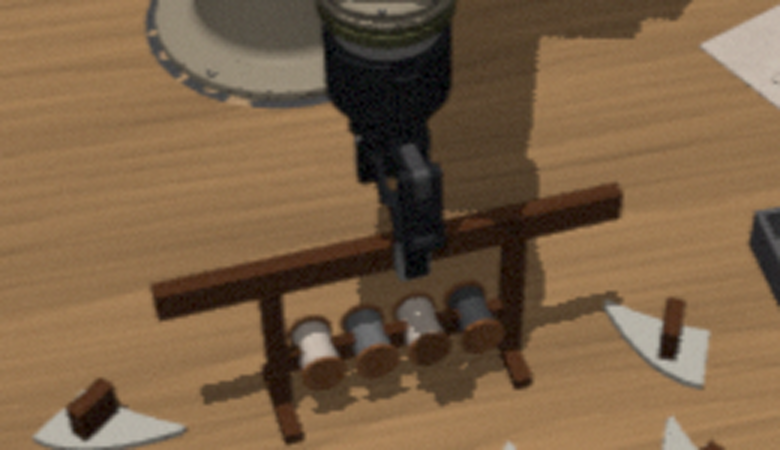

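{"name": "carry_out", "arguments": {"steps": [0,0,0,0,0,0,-1,0,0,0,0,0,0,-1,0,0,0,0,0,0,-1,0,0,0,0,0,0,-1,0,0,0,0,0,0,-1,0,0,0,0,0,0,-1,0,0,0,0,0,0,-1,0,0,0,0,0,0,-1,0,0,0,0,0,0,-1,0,0,0,0,0,0,-1,0,0,0,0,0,0,-1,0,0,0,0,0,0,-1], "grip_force": 70}}

```text
time_s: 4.5
eef_pos: [433.3, 6.7, 116.7]
ee_rot: [0.0, 0.68, 0.733, 0.0]
force: [-1.5, 0.1, 5.4]
grip_width: 0.101
```

{"name": "carry_out", "arguments": {"steps": [0,0,-0.3,0,0,0,-1,0,0,-0.7,0,0,0,-1,0,0,-1,0,0,0,-1,0,0,-1,0,0,0,-1,0,0,-1,0,0,0,-1,0,0,-1,0,0,0,-1,0,0,-1,0,0,0,-1,0,0,-1,0,0,0,-1,0,0,-1,0,0,0,-1,0,0,-1,0,0,0,-1,0,0,-1,0,0,0,-1,0,0,-1,0,0,0,-1,0,0,0,0,0,0,-1]}}

```text
time_s: 5.58
eef_pos: [433.7, 6.6, 228.0]
ee_rot: [0.001, 0.68, 0.733, 0.001]
force: [0.7, -0.7, -3.1]
grip_width: 0.099
```

Run:
```python
from h import *
print(yawnow(),readout.sense()["force"],readout.sense()["wrist_torque"])
crop("scene","b4.png",170,50,260,200,3)
crop("top","b5.png",220,220,220,120,3.6)
```

```text
(array([433.7,   6.6, 228. ]), np.float64(4.27), np.float64(0.15)) [ 0.65890408 -0.70504844 -3.11052838] [-0.04944437 -0.04501088 -0.01450782]
```

View pics/b4.png

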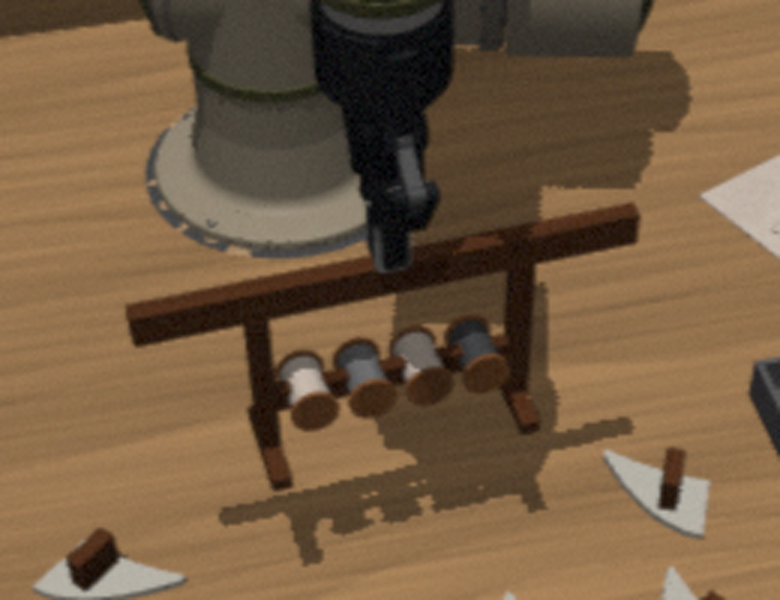

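View pics/b5.png

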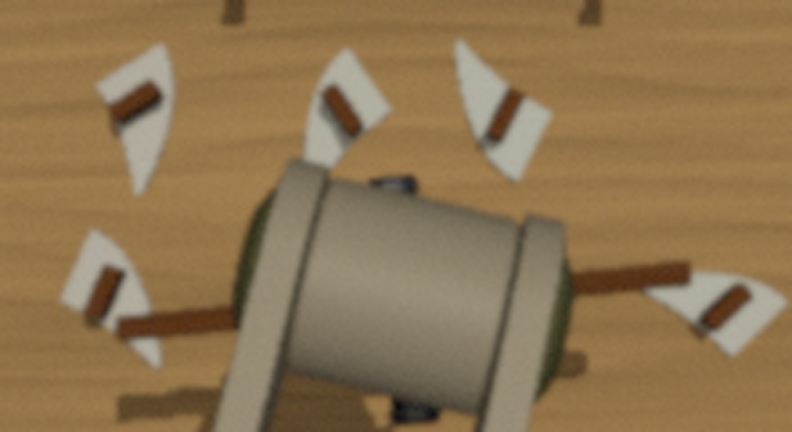

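Run:
```python
from h import *
h=111.5
o=Z("top",220,220,3.6,[(118,329,(0,160,146+h)),(690,274,(0,-160,146+h))])
o2=Z("scene",170,50,3,[(128,307,(-7,-160,146+h)),(135,344,(7,-160,122+h)),(638,206,(-7,160,146+h)),(638,240,(7,160,122+h)),(280,485,(35,-85,h)),(530,428,(35,85,h))])
for q in(o,o2,o+o2):print(*fitpose(q,(433,7,4)))
print(yawnow())
# target: rack origin offset in tool frame
plan(691.5,-30,228,-1.25,vmax=20)
```

```text
[434.18   6.18   4.13] [[-0.9  0.1]
 [ 0.9 -0.1]]
[429.51   9.33   3.86] [[-0.9 -2.9]
 [ 0.1  0.1]
 [-1.3 -2.8]
 [ 0.2  0.6]
 [ 1.4  0.7]
 [ 0.5  1.2]]
[432.66   8.27   3.92] [[-2.   0.5]
 [-0.1  1. ]
 [-1.3 -1.5]
 [-0.2  1.4]
 [-1.4 -1.7]
 [ 0.1  1.7]
 [ 1.2  2. ]
 [ 0.4  2.4]]
(array([433.1,   6.8, 226.1]), np.float64(4.27), np.float64(0.01))
N 14 row [-0.31, 1.84, -0.01] [-0.0, -0.0, 0.079] joint1 deg -2.0
```

{"name": "carry_out", "arguments": {"steps": [-0.31,1.0,0,0,0,0.08,-1,-0.31,1.84,0,0,0,0.08,-1,-0.31,1.84,0,0,0,0.08,-1,-0.31,1.84,0,0,0,0.08,-1,-0.31,1.84,0,0,0,0.08,-1,-0.31,1.84,0,0,0,0.08,-1,-0.31,1.84,0,0,0,0.08,-1,-0.31,1.84,0,0,0,0.08,-1,-0.31,1.84,0,0,0,0.08,-1,-0.31,1.84,0,0,0,0.08,-1,-0.31,1.84,0,0,0,0.08,-1,-0.31,1.84,0,0,0,0.08,-1,-0.31,1.84,0,0,0,0.08,-1,-0.31,1.84,0,0,0,0.08,-1,0,0.8,0,0,0,0,-1,0,0,0,0,0,0,-1,0,0,0,0,0,0,-1,0,0,0,0,0,0,-1]}}

```text
time_s: 7.18
eef_pos: [690.8, -29.7, 225.7]
ee_rot: [-0.001, 0.715, 0.699, -0.0]
force: [-0.7, 0.6, -3.6]
grip_width: 0.098
```

Run:
```python
from h import *
print(yawnow());plan(691.5,-30,228,-1.25,vmax=20)
crop("top","c1.png",255,150,180,110,4.4);crop("scene","c2.png",180,120,260,200,3)
```

```text
(array([690.8, -29.7, 225.7]), np.float64(-1.32), np.float64(0.08))
N 1 row [-0.03, 0.07, -0.23] [-0.016, -0.003, -0.014] joint1 deg -2.0
```

View pics/c1.png

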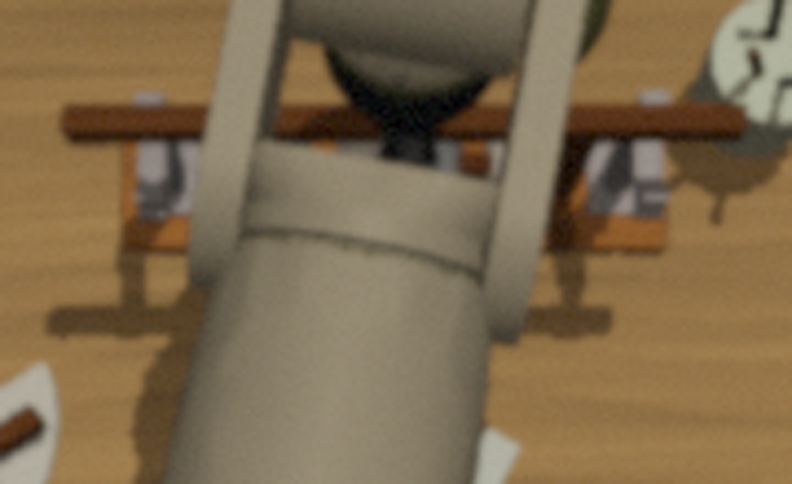

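View pics/c2.png

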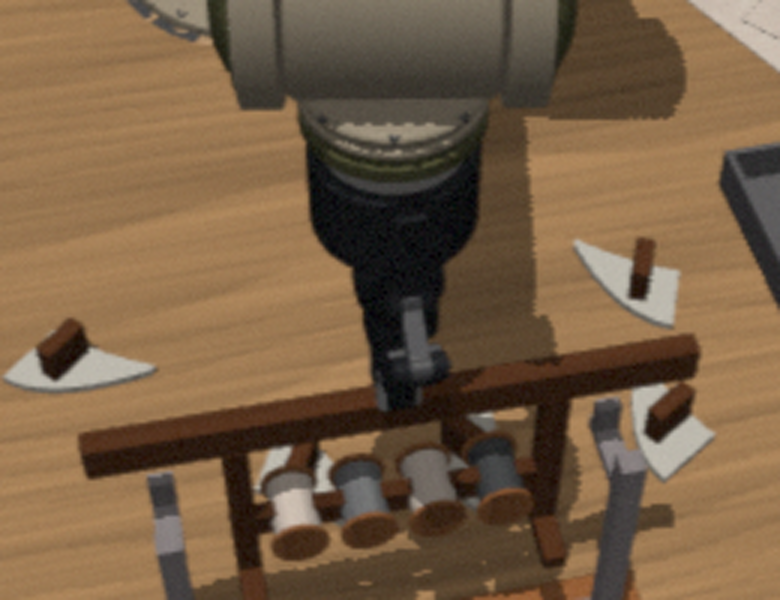

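{"name": "carry_out", "arguments": {"steps": [0,0.05,1,0,0,-0.02,-1,0,0,1,0,0,0,-1,0,0,1,0,0,0,-1,0,0,0.7,0,0,0,-1,0,0,0,0,0,0,-1,0,0,0,0,0,0,-1]}}

```text
time_s: 7.78
eef_pos: [691.8, -29.9, 188.7]
ee_rot: [-0.0, 0.715, 0.699, -0.0]
force: [-0.3, -0.0, -3.6]
grip_width: 0.1
```

Run:
```python
from h import *
print(yawnow(),readout.sense()["force"])
crop("top","c3.png",255,150,180,60,4.4);crop("scene","c4.png",180,170,260,200,3)
```

```text
(array([691.8, -29.9, 188.7]), np.float64(-1.23), np.float64(0.06)) [-0.29908375 -0.04034105 -3.56153748]
```

View pics/c3.png

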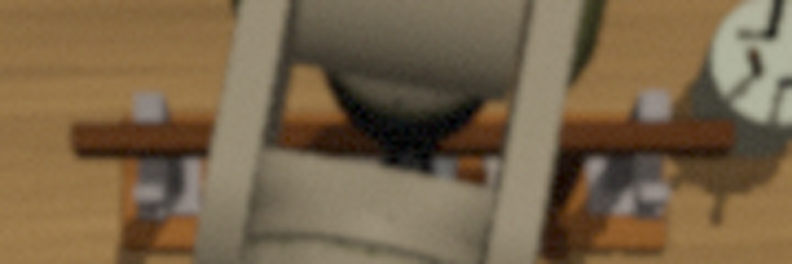

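View pics/c4.png

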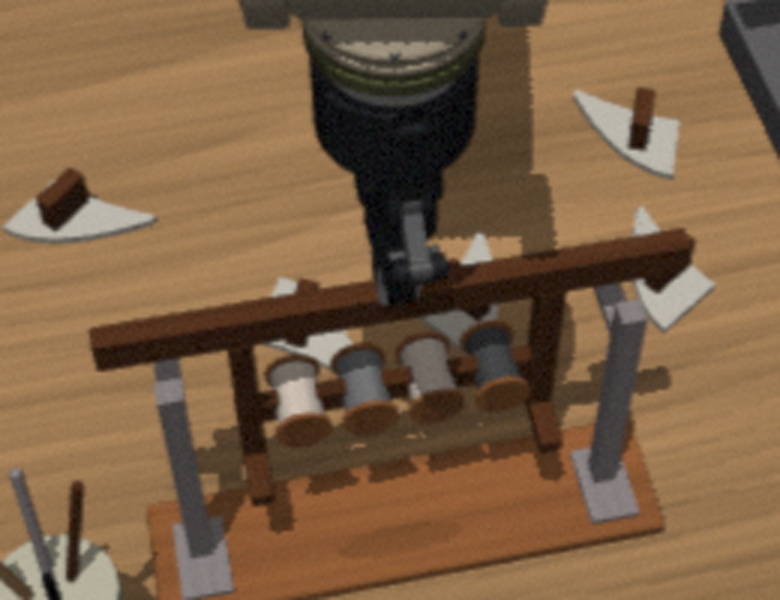

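{"name": "carry_out", "arguments": {"steps": [0,0,0.5,0,0,0,-1,0,0,0.5,0,0,0,-1,0,0,0.5,0,0,0,-1,0,0,0.5,0,0,0,-1,0,0,0.3,0,0,0,-1,0,0,0.2,0,0,0,-1,0,0,0,0,0,0,-1,0,0,0,0,0,0,-1]}}

```text
time_s: 8.55
eef_pos: [692.0, -29.9, 164.4]
ee_rot: [0.0, 0.715, 0.699, 0.0]
force: [0.2, -0.6, -3.6]
grip_width: 0.093
```

Run:
```python
from h import *
print(yawnow(),readout.sense()["force"],readout.sense()["wrist_torque"])
crop("top","c5.png",255,150,180,60,4.4);crop("scene","c6.png",180,170,260,200,3)
```

```text
(array([692. , -29.9, 164.4]), np.float64(-1.23), np.float64(0.0)) [ 0.16100474 -0.58343116 -3.6017032 ] [0.01889376 0.04271181 0.03131932]
```

View pics/c5.png

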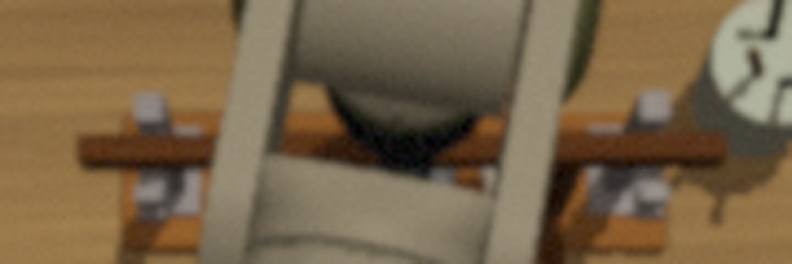

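View pics/c6.png

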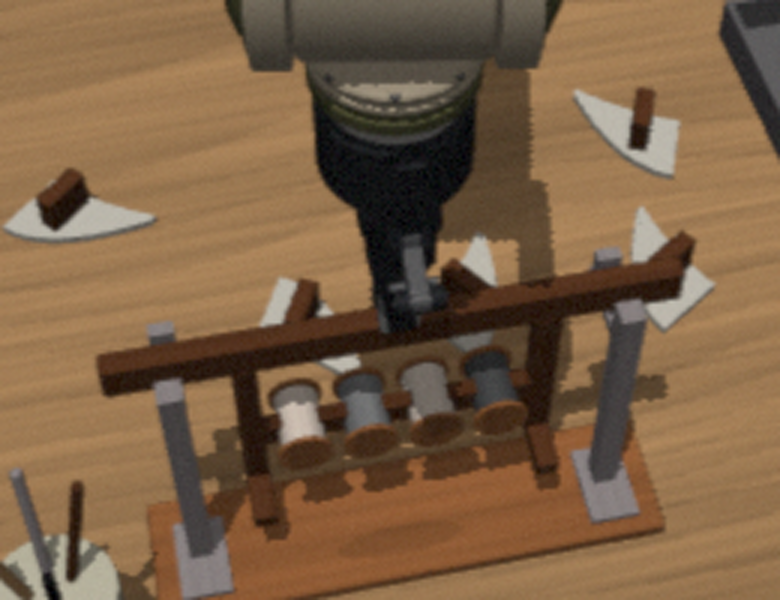

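Both views show both bar ends between the hook tips and the posts, about 5 mm above the seat. I'll lower slowly until it touches.

{"name": "carry_out", "arguments": {"steps": [0,0,0.15,0,0,0,-1,0,0,0.15,0,0,0,-1,0,0,0.1,0,0,0,-1,0,0,0,0,0,0,-1]}}

```text
time_s: 8.98
eef_pos: [691.8, -29.9, 159.9]
ee_rot: [-0.0, 0.715, 0.699, -0.0]
force: [0.8, -0.1, -3.8]
grip_width: 0.094
```

{"name": "carry_out", "arguments": {"steps": [0,0,0.1,0,0,0,-1,0,0,0,0,0,0,-1,0,0,0,0,0,0,-1]}}

```text
time_s: 9.23
eef_pos: [692.0, -29.9, 159.6]
ee_rot: [0.0, 0.715, 0.699, 0.0]
force: [-1.1, 0.3, -1.6]
grip_width: 0.097
```

{"name": "carry_out", "arguments": {"steps": [0,0,0.1,0,0,0,-1,0,0,0,0,0,0,-1,0,0,0,0,0,0,-1]}}

```text
time_s: 9.48
eef_pos: [692.2, -30.0, 159.5]
ee_rot: [0.001, 0.715, 0.699, 0.0]
force: [-2.7, -0.4, 5.4]
grip_width: 0.105
```

Run:
```python
from h import *
print(yawnow(),readout.sense()["force"],readout.sense()["wrist_torque"])
crop("top","c7.png",255,150,180,60,4.4);crop("scene","c8.png",200,230,210,100,3.6)
```

```text
(array([692.2, -30. , 159.5]), np.float64(-1.23), np.float64(0.09)) [-2.70723977 -0.41701593  5.38278063] [ 0.07239237  0.52261226 -0.05515514]
```

View pics/c8.png

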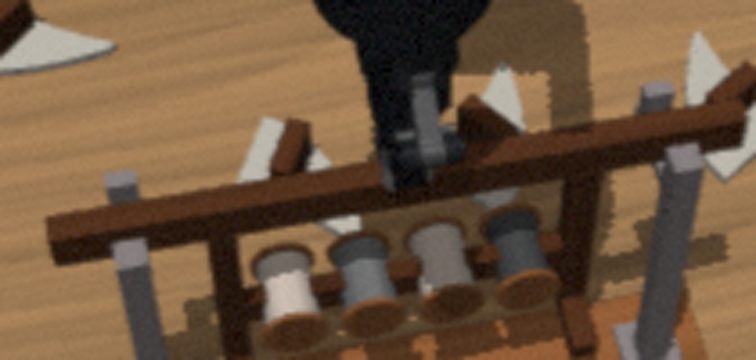

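View pics/c7.png

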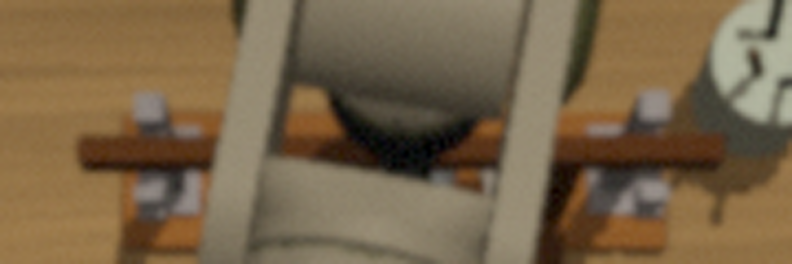

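{"name": "carry_out", "arguments": {"steps": [0,0,0,0,0,0,-0.6,0,0,0,0,0,0,-0.4,0,0,0,0,0,0,0,0,0,0,0,0,0,0.2,0,0,0,0,0,0,0.2,0,0,0,0,0,0,0.2,0,0,0,0,0,0,0.2]}}

```text
time_s: 10.17
eef_pos: [692.0, -29.9, 158.2]
ee_rot: [-0.0, 0.715, 0.699, -0.0]
force: [0.2, 0.3, -0.4]
grip_width: 0.598
```

{"name": "carry_out", "arguments": {"steps": [0,0,-0.5,0,0,0,0.2,0,0,-1,0,0,0,0.2,0,0,-1.5,0,0,0,0.2,0,0,-1.5,0,0,0,0.2,0,0,-1.5,0,0,0,0.2,0,-2,-1,0,0,0,0.2,0,-2.5,0,0,0,0,0.2,0,-2.5,0,0,0,0,0.2,0,-2.5,0,0,0,0,0.2,0,-2.5,0,0,0,0,0.2,0,-2.5,0,0,0,0,0.2,0,-2.5,0,0,0,0,0.2,0,-2.5,0,0,0,0,0.2,0,-2.5,0,0,0,0,0.2,0,-2.5,0,0,0,0,0.2,0,-2.5,0,0,0,0,0.2,0,-2,0,0,0,0,0.2,0,0,0,0,0,0,0.2]}}

```text
time_s: 11.67
eef_pos: [400.0, -23.4, 229.7]
ee_rot: [0.001, 0.715, 0.699, 0.0]
force: [-0.0, -0.1, 0.4]
grip_width: 0.599
```

Run:
```python
from h import *
print(yawnow(),readout.sense()["force"])
crop("top","d1.png",220,150,220,180,3.6);crop("scene","d2.png",170,155,260,200,3)
```

```text
(array([400. , -23.4, 229.7]), np.float64(-1.24), np.float64(0.1)) [-0.03235819 -0.07833582  0.41342647]
```

View pics/d1.png

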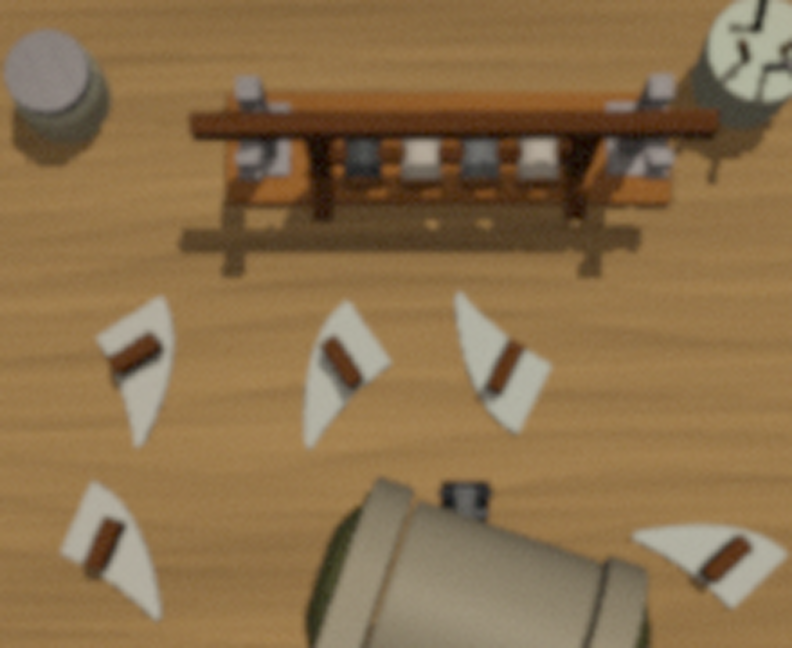

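View pics/d2.png

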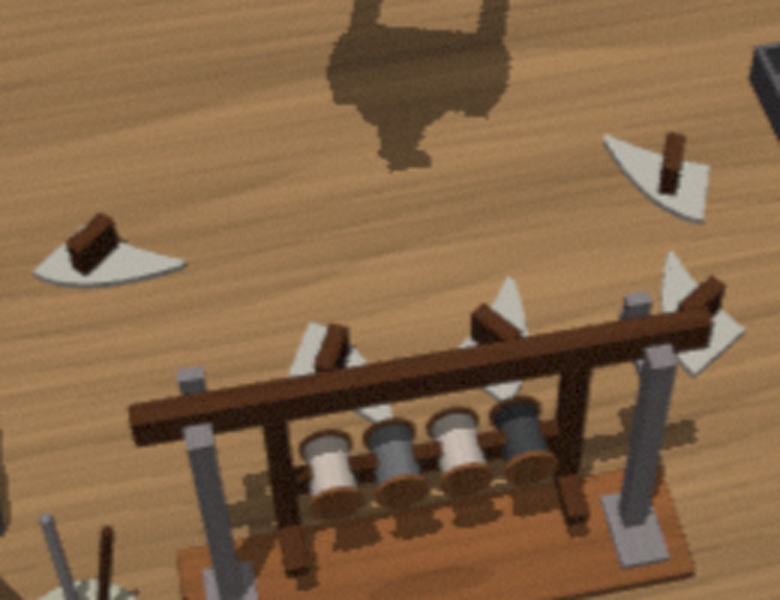

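```bash
cat >> h.py <<'E'
TR=(495.0,362.0,-.15);TL=(502.0,-355.6,2.7)
def slot(hand,sx,finang):
    """fin origin in tray slot, fin angle = tray yaw + finang; returns fin centre, block centre, fin y angle"""
    t=TR if hand=="R" else TL;a=np.radians(t[2]);c=np.array([t[0]+sx*np.cos(a),t[1]+sx*np.sin(a)])
    s=1 if hand=="L" else -1;th=np.radians(t[2]+finang)
    return c.round(1),(c+12*s*np.array([np.sin(th),-np.cos(th)])).round(1),(t[2]+finang+90)
E
python3 - <<'E'
from h import *
f=lambda p:((p[0]+.5)/3.6+219.5,(p[1]+.5)/3.6+149.5)
F=[((97,337),(165,296),(139,447)),((391,362),(347,300),(308,447)),((551,366),(518,433),(458,292)),((62,552),(94,482),(158,618)),((734,607),(787,552),(632,537))]
for x in F: print(fitfin("top",*map(f,x)))
# block tops at z36 from d1
for b in((136,354),(342,362),(505,367),(105,547),(726,558)): print(bp("top",*f(b),34)[:2].round(1))
print(slot("R",-87,0),slot("R",0,0),slot("R",87,180));print(slot("L",-45,0),slot("L",45,0))
plan(449,208,95,65.4)
E
```

```text
(np.float64(0.8051630100182446), 'R', array([564.8, 178.4]), np.float64(300.0), array([575.2, 184.4]))
(np.float64(0.3277846702878199), 'L', array([560.2,  55.1]), np.float64(34.2), array([566.9,  45.2]))
(np.float64(1.001704248870616), 'R', array([567.2, -54.9]), np.float64(150.8), array([561.3, -65.3]))
(np.float64(0.8714372353964305), 'R', array([442.5, 195.9]), np.float64(334.8), array([447.6, 206.8]))
(np.float64(0.7257415839477542), 'L', array([ 437.3, -200.3]), np.float64(313.6), array([ 428.6, -208.6]))
[574.5 184. ]
[565.7  44.9]
[559.7 -64.7]
[445.5 205.5]
[ 428.8 -207.2]
(array([408. , 362.2]), array([408. , 374.2]), 89.85) (array([495., 362.]), array([495., 374.]), 89.85) (array([582. , 361.8]), array([582. , 349.8]), 269.85)
(array([ 457. , -357.7]), array([ 457.6, -369.7]), 92.7) (array([ 547. , -353.5]), array([ 547.5, -365.5]), 92.7)
N 14 row [1.3, 1.23, 0.96] [0.001, 0.002, -0.952] joint1 deg 25.0
```

{"name": "carry_out", "arguments": {"steps": [1.3,1.23,0.96,0,0,-0.95,0.2,1.3,1.23,0.96,0,0,-0.95,0.2,1.3,1.23,0.96,0,0,-0.95,0.2,1.3,1.23,0.96,0,0,-0.95,0.2,1.3,1.23,0.96,0,0,-0.95,0.2,1.3,1.23,0.96,0,0,-0.95,0.2,1.3,1.23,0.96,0,0,-0.95,0.2,1.3,1.23,0.96,0,0,-0.95,0.2,1.3,1.23,0.96,0,0,-0.95,0.2,1.3,1.23,0.96,0,0,-0.95,0.2,1.3,1.23,0.96,0,0,-0.95,0.2,1.3,1.23,0.96,0,0,-0.95,0.2,1.3,1.23,0.96,0,0,-0.95,0.2,1.3,1.23,0.96,0,0,-0.95,0.2,0,0,0,0,0,0,0.2,0,0,0,0,0,0,0.2]}}

```text
time_s: 13.1
eef_pos: [458.8, 206.9, 93.6]
ee_rot: [-0.0, 0.214, 0.977, -0.0]
force: [0.4, -1.7, 0.2]
grip_width: 0.596
```

Run:
```python
from h import *
print(yawnow());plan(446.8,206.3,70,64.8)
crop("scene","e1.png",340,130,130,100,6)
```

```text
(array([458.8, 206.9,  93.6]), np.float64(65.28), np.float64(0.03))
N 1 row [1.07, -0.56, 2.36] [-0.004, -0.003, 0.096] joint1 deg 25.0
```

View pics/e1.png

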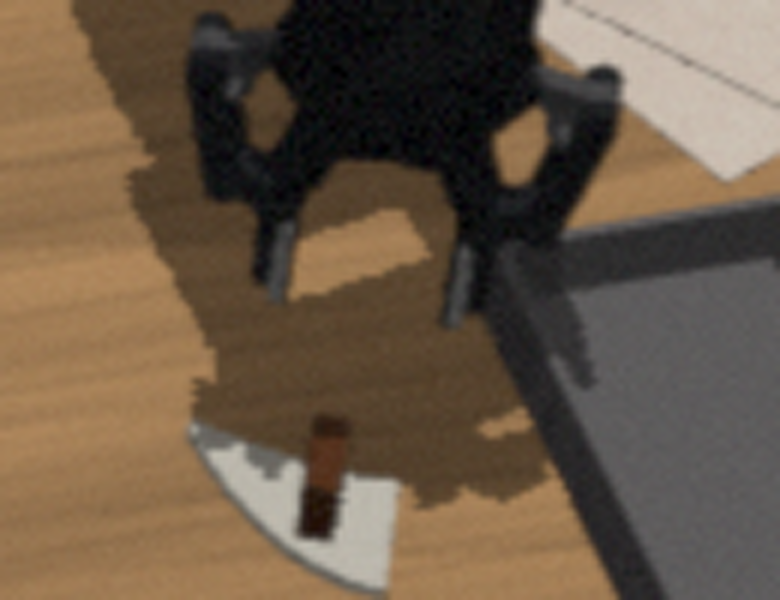

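{"name": "carry_out", "arguments": {"steps": [0.54,-0.28,1,0,0,0.05,0.2,0.53,-0.28,1.3,0,0,0.05,0.2,0,0,2,0,0,0,0.2,0,0,2,0,0,0,0.2,0,0,1.4,0,0,0,0.2,0,0,0.5,0,0,0,0.2,0,0,0,0,0,0,0.2]}}

```text
time_s: 13.73
eef_pos: [446.6, 205.1, 11.5]
ee_rot: [-0.0, 0.219, 0.976, -0.0]
force: [-0.2, 0.1, -0.1]
grip_width: 0.599
```

Run:
```python
from h import *
print(yawnow());plan(446.8,206.3,11,64.8)
crop("scene","e2.png",340,130,130,100,6)
```

```text
(array([446.6, 205.1,  11.5]), np.float64(64.66), np.float64(0.06))
N 1 row [0.04, 0.12, 0.05] [-0.007, -0.009, -0.028] joint1 deg 25.0
```

View pics/e2.png

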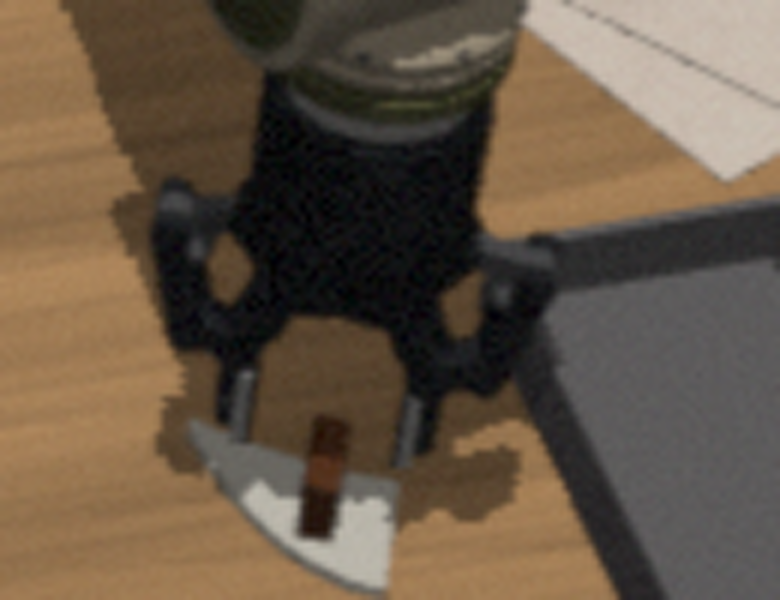

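Run:
```python
from h import *
for X in((446.8,206.3,6),(446.8,206.3,36),(446.6,205.1,18)): print((np.array(pr("scene",X))-[340,130])*6)
p=yawnow();
import math
y=np.array([np.cos(np.radians(64.7)),np.sin(np.radians(64.7))])
for s in(-25,25): print((np.array(pr("scene",(446.6+s*y[0],205.1+s*y[1],18)))-[340,130])*6)
```

```text
[308.44520157 507.62317903]
[317.55564114 452.53767188]
[308.73359983 486.00434567]
[240.61637016 475.12437818]
[377.19913817 496.93994647]
```

Run:
```python
from h import *
for X in((433.1,6.8,227),(443,6.8,227),(443,-4,227),(443,18,227)): print((np.array(pr("scene",X))-[170,50])*3)
```

```text
[387.71013344 295.52623835]
[391.09739189 306.21610793]
[373.82334053 308.92269819]
[408.95380026 303.41827088]
```

{"name": "carry_out", "arguments": {"steps": [0.04,0.1,0.05,0,0,0,-0.2,0,0,0,0,0,0,-0.4,0,0,0,0,0,0,-0.6,0,0,0,0,0,0,-1,0,0,0,0,0,0,-1,0,0,0,0,0,0,-1,0,0,0,0,0,0,-1,0,0,0,0,0,0,-1], "grip_force": 40}}

```text
time_s: 14.45
eef_pos: [446.4, 206.8, 11.4]
ee_rot: [-0.0, 0.218, 0.976, -0.0]
force: [0.1, 0.6, 0.3]
grip_width: -0.002
```

Run:
```python
from h import *
print(yawnow())
crop("scene","e3.png",340,130,130,100,6)
```

```text
(array([446.4, 206.8,  11.4]), np.float64(64.77), np.float64(0.0))
```

View pics/e3.png

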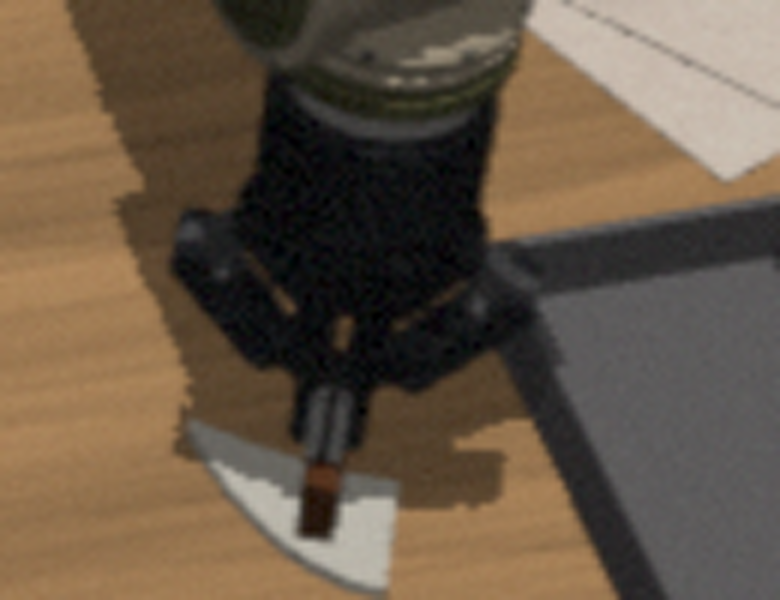

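Run:
```python
from h import *
for nm,(u,v),(x,y,z) in(("e1",(365,312),(458.8,206.9,93.6)),("e2",(322,455),(446.6,205.1,11.5)),("e3",(328,458),(446.4,206.8,11.4))):
    px=np.array([u/6+340,v/6+130])
    for dz in(0,10,20,30,40): print(nm,dz,(np.array(pr("scene",(x,y,z+dz)))-px).round(1))
print(readout.sense()["joints"])
T=cams.capture("top")[:,:,::-1];cv2.imwrite("pics/e4.png",cv2.resize(T[220:340,200:340],None,fx=5,fy=5))
```

```text
e1 0 [-2.7  8.8]
e1 10 [-2.1  5.4]
e1 20 [-1.5  1.9]
e1 30 [-0.9 -1.5]
e1 40 [-0.3 -5.1]
e2 0 [-2.5  7.1]
e2 10 [-2.   4.1]
e2 20 [-1.5  1. ]
e2 30 [-1.  -2.1]
e2 40 [-0.5 -5.3]
e3 0 [-2.8  6.5]
e3 10 [-2.3  3.4]
e3 20 [-1.8  0.3]
e3 30 [-1.3 -2.8]
e3 40 [-0.8 -5.9]
[ 1.95184725e-01  4.90506669e-01  1.80661539e+00 -3.91817514e-05
  8.44495995e-01 -9.35232980e-01]
```

View pics/e4.png

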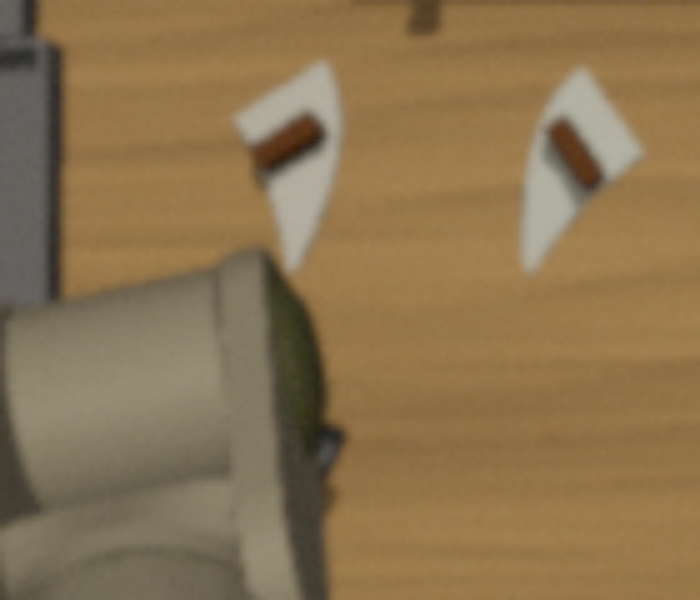

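{"name": "carry_out", "arguments": {"steps": [0,0,-0.5,0,0,0,0,0,0,-0.5,0,0,0,0,0,0,0,0,0,0,0,0,0,0,0,0,0,0,0,0,0,0,0,0,0,0,0,0,0,0,0,0]}}

```text
time_s: 15.05
eef_pos: [446.3, 206.7, 21.3]
ee_rot: [-0.0, 0.218, 0.976, -0.0]
force: [1.6, 1.1, 0.2]
grip_width: 0.498
```

{"name": "carry_out", "arguments": {"steps": [0,0,0.5,0,0,0,0,0,0,0.5,0,0,0,0,0,0,0.2,0,0,0,0,0,0,0,0,0,0,0]}}

```text
time_s: 15.38
eef_pos: [445.9, 206.7, 8.6]
ee_rot: [-0.001, 0.218, 0.976, -0.0]
force: [-0.1, 0.7, 0.0]
grip_width: 0.502
```

{"name": "carry_out", "arguments": {"steps": [0,0,0.15,0,0,0,0,0,0,0.15,0,0,0,0,0,0,0,0,0,0,0]}}

```text
time_s: 15.63
eef_pos: [446.3, 206.8, 6.2]
ee_rot: [-0.0, 0.218, 0.976, -0.0]
force: [0.9, 0.1, 0.3]
grip_width: 0.499
```

Run:
```python
from h import *
print(yawnow(),readout.sense()["force"])
crop("scene","e5.png",340,130,130,100,6)
```

```text
(array([446.3, 206.8,   6.2]), np.float64(64.77), np.float64(0.02)) [0.87524399 0.13527334 0.28233626]
```

View pics/e5.png

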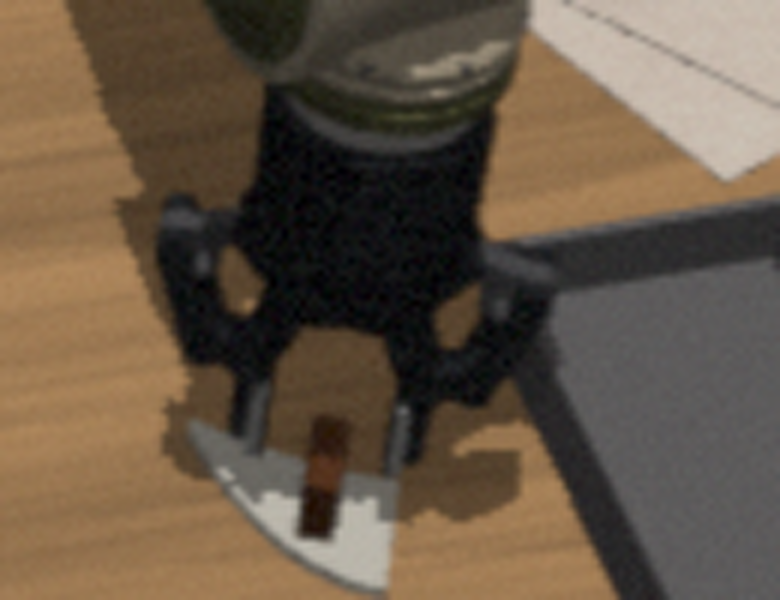

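{"name": "carry_out", "arguments": {"steps": [0,0,0.15,0,0,0,0,0,0,0.15,0,0,0,0,0,0,0,0,0,0,0]}}

```text
time_s: 15.93
eef_pos: [446.3, 206.8, 3.1]
ee_rot: [-0.0, 0.218, 0.976, -0.0]
force: [-0.5, -0.4, -0.4]
grip_width: 0.501
```

{"name": "carry_out", "arguments": {"steps": [0,0,0.15,0,0,0,0,0,0,0.15,0,0,0,0,0,0,0,0,0,0,0]}}

```text
time_s: 16.18
eef_pos: [446.3, 206.8, 0.1]
ee_rot: [-0.0, 0.218, 0.976, -0.0]
force: [-0.5, -0.6, -0.6]
grip_width: 0.501
```

{"name": "carry_out", "arguments": {"steps": [0,0,0.15,0,0,0,0,0,0,0.15,0,0,0,0,0,0,0,0,0,0,0]}}

```text
time_s: 16.43
eef_pos: [446.3, 206.7, -2.9]
ee_rot: [-0.0, 0.218, 0.976, -0.0]
force: [-0.7, 0.2, 0.4]
grip_width: 0.499
```

{"name": "carry_out", "arguments": {"steps": [0,0,0.15,0,0,0,0,0,0,0.15,0,0,0,0,0,0,0,0,0,0,0]}}

```text
time_s: 16.68
eef_pos: [446.3, 206.7, -5.9]
ee_rot: [-0.0, 0.218, 0.976, -0.0]
force: [0.1, -0.3, -0.1]
grip_width: 0.499
```

{"name": "carry_out", "arguments": {"steps": [0,0,0,0,0,0,-0.1,0,0,0,0,0,0,-0.2,0,0,0,0,0,0,-0.3,0,0,0,0,0,0,-0.3]}}

```text
time_s: 17.02
eef_pos: [446.5, 206.8, -5.5]
ee_rot: [0.0, 0.218, 0.976, 0.0]
force: [0.6, 0.7, 0.5]
grip_width: 0.348
```

Run:
```python
from h import *
print(yawnow(),readout.sense()["force"])
crop("scene","e6.png",340,130,130,100,6)
```

```text
(array([446.5, 206.8,  -5.5]), np.float64(64.77), np.float64(0.01)) [0.56152758 0.68209811 0.45896727]
```

View pics/e6.png

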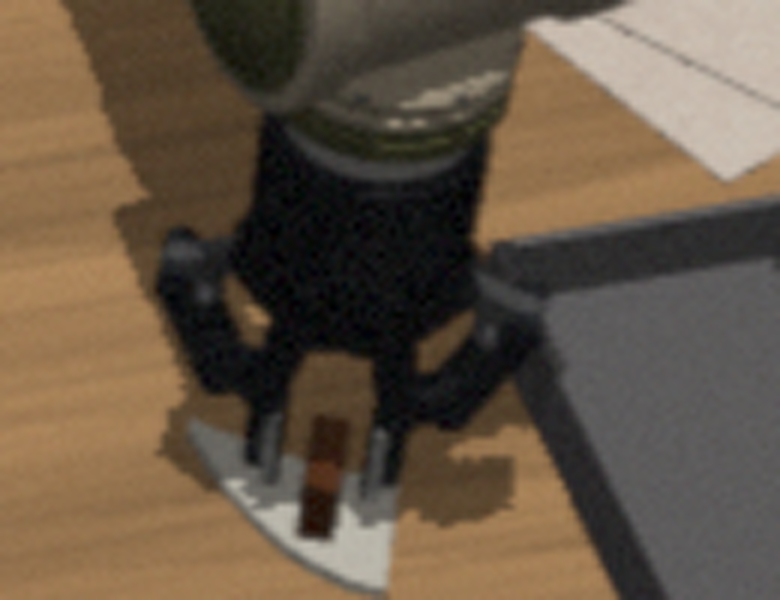

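{"name": "carry_out", "arguments": {"steps": [0,0,0.2,0,0,0,-0.3,0,0,0.2,0,0,0,-0.3,0,0,0,0,0,0,-0.3,0,0,0,0,0,0,-0.6,0,0,0,0,0,0,-1,0,0,0,0,0,0,-1,0,0,0,0,0,0,-1,0,0,0,0,0,0,-1,0,0,0,0,0,0,-1]}}

```text
time_s: 17.82
eef_pos: [446.5, 206.8, -9.5]
ee_rot: [0.0, 0.218, 0.976, 0.0]
force: [-1.0, 0.1, 0.7]
grip_width: 0.153
```

Run:
```python
from h import *
print(yawnow(),readout.sense()["force"])
crop("scene","e7.png",340,130,130,100,6)
```

```text
(array([446.5, 206.8,  -9.5]), np.float64(64.77), np.float64(0.01)) [-1.03176737  0.10640508  0.66220553]
```

View pics/e7.png

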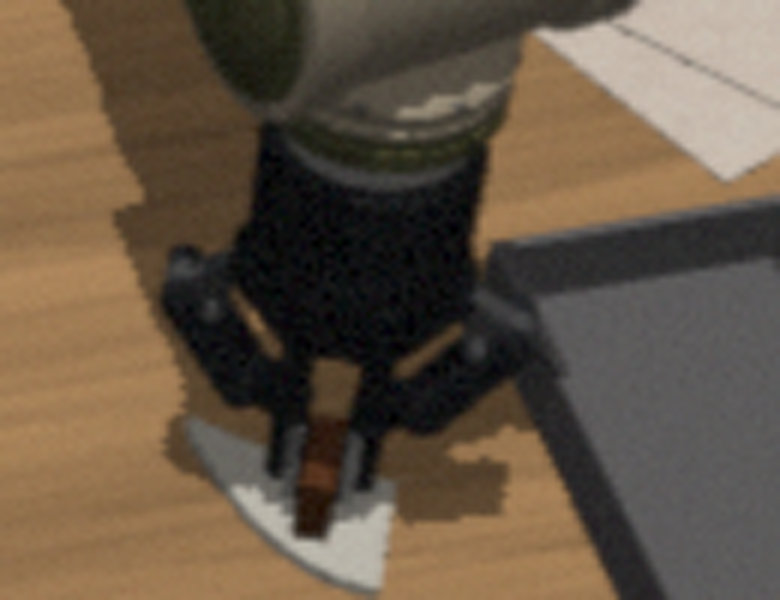

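{"name": "carry_out", "arguments": {"steps": [0,0,-0.5,0,0,0,-1,0,0,-1,0,0,0,-1,0,0,-1.5,0,0,0,-1,0,0,-1.5,0,0,0,-1,0,0,-1.5,0,0,0,-1,0,0,-1,0,0,0,-1,0,0,0,0,0,0,-1]}}

```text
time_s: 18.45
eef_pos: [447.6, 207.1, 62.8]
ee_rot: [0.002, 0.218, 0.976, 0.001]
force: [-0.1, 1.0, -0.9]
grip_width: 0.156
```

Run:
```python
from h import *
print(yawnow(),readout.sense()["force"])
plan(408,374.2,60,89.85,vmax=18)
crop("scene","e8.png",320,100,160,120,5)
```

```text
(array([447.6, 207.1,  62.8]), np.float64(64.78), np.float64(0.24)) [-0.07808941  1.03845676 -0.88645891]
N 10 row [0.76, 1.56, 0.03] [0.002, 0.004, -0.501] joint1 deg 43.0
```

View pics/e8.png

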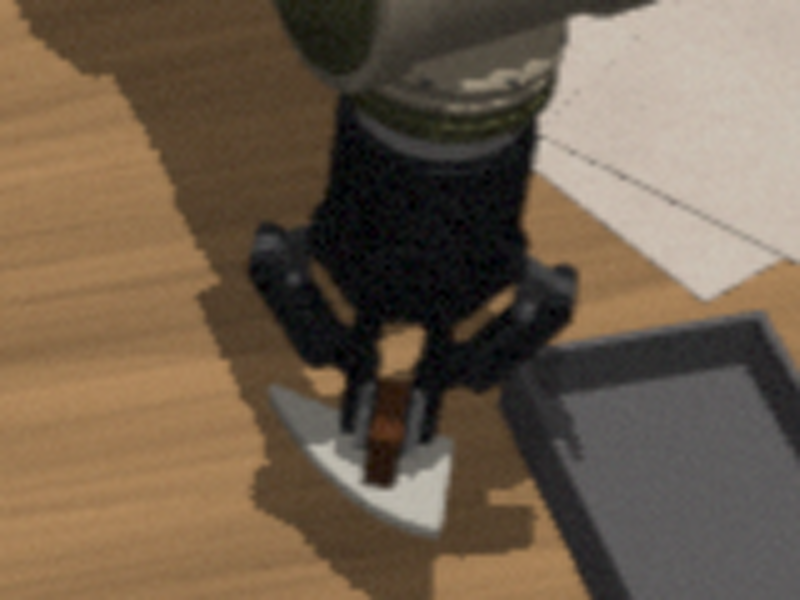

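{"name": "carry_out", "arguments": {"steps": [0.76,1.56,0.03,0,0,-0.5,-1,0.76,1.56,0.03,0,0,-0.5,-1,0.76,1.56,0.03,0,0,-0.5,-1,0.76,1.56,0.03,0,0,-0.5,-1,0.76,1.56,0.03,0,0,-0.5,-1,0.76,1.56,0.03,0,0,-0.5,-1,0.76,1.56,0.03,0,0,-0.5,-1,0.76,1.56,0.03,0,0,-0.5,-1,0.76,1.56,0.03,0,0,-0.5,-1,0.76,1.56,0.03,0,0,-0.5,-1,0,0,0,0,0,0,-1,0,0,0,0,0,0,-1]}}

```text
time_s: 19.5
eef_pos: [410.0, 375.2, 56.5]
ee_rot: [-0.001, 0.002, 1.0, -0.0]
force: [-0.0, -0.3, -1.3]
grip_width: 0.155
```

Run:
```python
from h import *
print(yawnow(),readout.sense()["force"])
plan(408,374.2,25,89.85,vmax=18)
crop("scene","e9.png",380,90,160,120,5)
```

```text
(array([410. , 375.2,  56.5]), np.float64(89.8), np.float64(0.09)) [-0.00381244 -0.27480443 -1.28908545]
N 2 row [0.1, -0.05, 1.57] [-0.005, -0.008, -0.005] joint1 deg 43.0
```

View pics/e9.png

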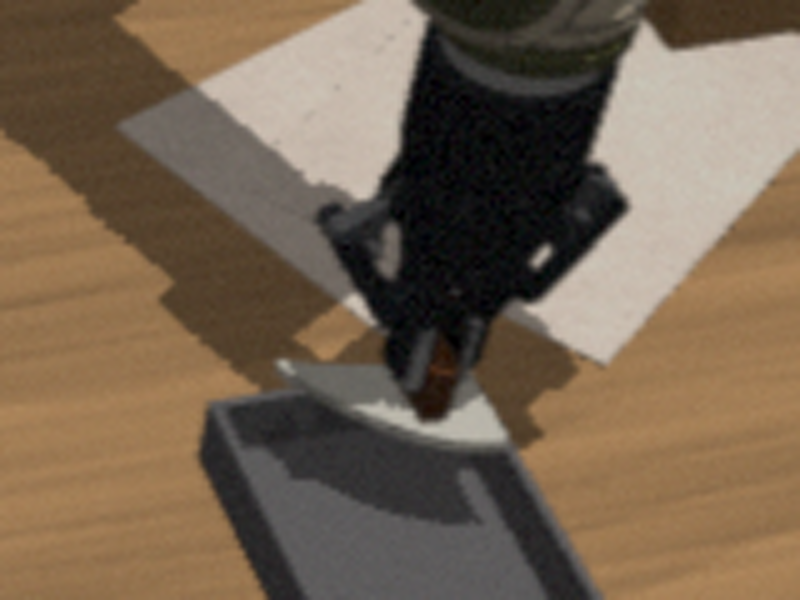

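{"name": "carry_out", "arguments": {"steps": [0.1,-0.05,1,0,0,0,-1,0.1,-0.05,1,0,0,0,-1,0,0,1,0,0,0,-1,0,0,0,0,0,0,-1]}}

```text
time_s: 19.88
eef_pos: [407.5, 372.9, 24.6]
ee_rot: [-0.002, 0.002, 1.0, -0.001]
force: [-1.3, -0.4, -0.0]
grip_width: 0.156
```

Run:
```python
from h import *
print(yawnow(),readout.sense()["force"])
crop("scene","e10.png",380,110,160,120,5)
```

```text
(array([407.5, 372.9,  24.6]), np.float64(89.72), np.float64(0.26)) [-1.32074509 -0.3764977  -0.04719393]
```

View pics/e10.png

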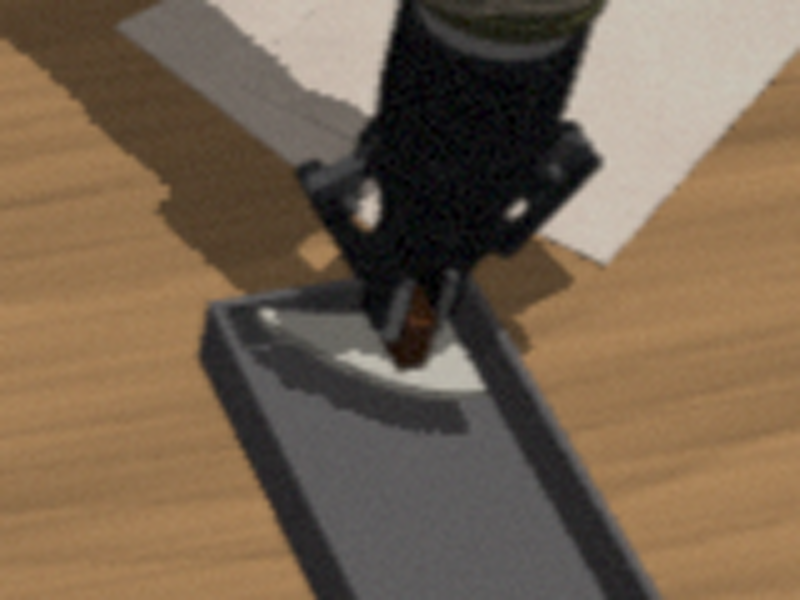

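{"name": "carry_out", "arguments": {"steps": [0,0,1,0,0,0,-1,0,0,1,0,0,0,-1,0,0,0.5,0,0,0,-1,0,0,0.2,0,0,0,-1,0,0,0,0,0,0,-1]}}

```text
time_s: 20.35
eef_pos: [408.3, 374.0, -0.3]
ee_rot: [-0.0, 0.002, 1.0, -0.0]
force: [0.1, -0.3, 0.8]
grip_width: 0.153
```

{"name": "carry_out", "arguments": {"steps": [0,0,0.1,0,0,0,-1,0,0,0.1,0,0,0,-1,0,0,0,0,0,0,-1]}}

```text
time_s: 20.6
eef_pos: [408.7, 374.3, -1.5]
ee_rot: [0.0, 0.002, 1.0, 0.0]
force: [-0.3, -0.3, -0.7]
grip_width: 0.15
```

{"name": "carry_out", "arguments": {"steps": [0,0,0.15,0,0,0,-1,0,0,0.15,0,0,0,-1,0,0,0,0,0,0,-1]}}

```text
time_s: 20.85
eef_pos: [408.8, 374.3, -4.5]
ee_rot: [0.0, 0.002, 1.0, 0.0]
force: [0.1, 0.8, -1.4]
grip_width: 0.151
```

Run:
```python
from h import *
print(yawnow(),readout.sense()["force"])
crop("scene","e11.png",380,110,160,120,5)
```

```text
(array([408.8, 374.3,  -4.5]), np.float64(89.77), np.float64(0.02)) [ 0.12518986  0.76203902 -1.36885651]
```

View pics/e11.png

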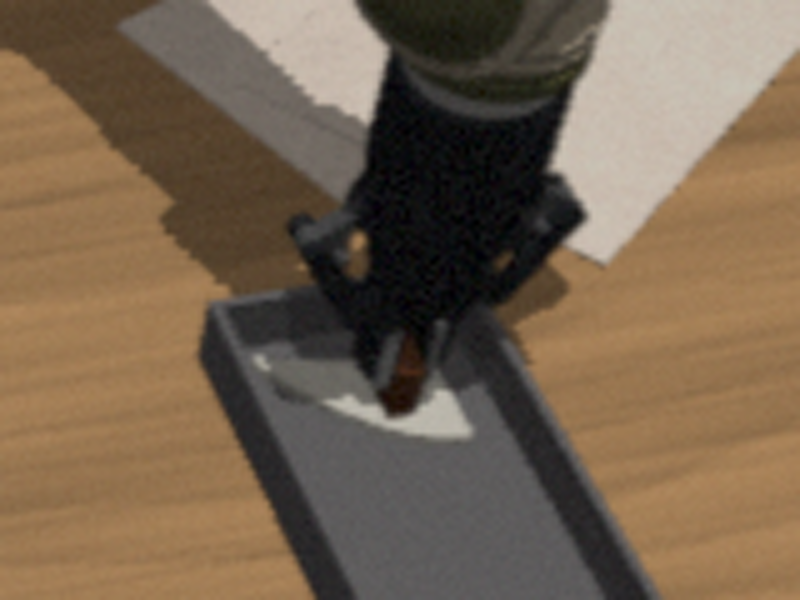

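{"name": "carry_out", "arguments": {"steps": [0,0,0.05,0,0,0,-0.6,0,0,0,0,0,0,-0.4,0,0,0,0,0,0,-0.2,0,0,0,0,0,0,-0.2,0,0,0,0,0,0,-0.2,0,0,-1,0,0,0,-0.2,0,0,-1.5,0,0,0,-0.2,0,0,-2,0,0,0,-0.2,0,0,-2,0,0,0,-0.2,0,0,-1,0,0,0,-0.2,0,0,0,0,0,0,-0.2]}}

```text
time_s: 21.82
eef_pos: [409.7, 374.9, 72.5]
ee_rot: [0.002, 0.002, 1.0, 0.001]
force: [0.1, 0.0, 0.1]
grip_width: 0.403
```

Run:
```python
from h import *
print(yawnow(),readout.sense()["force"])
plan(574.8,184.2,75,30,vmax=22)
crop("scene","e12.png",380,110,160,120,5)
crop("top","e13.png",140,200,310,130,2.5)
```

```text
(array([409.7, 374.9,  72.5]), np.float64(89.77), np.float64(0.26)) [0.10968156 0.04317418 0.0816245 ]
N 13 row [-1.92, -0.66, -0.02] [0.004, 0.002, 0.92] joint1 deg 18.0
```

View pics/e12.png

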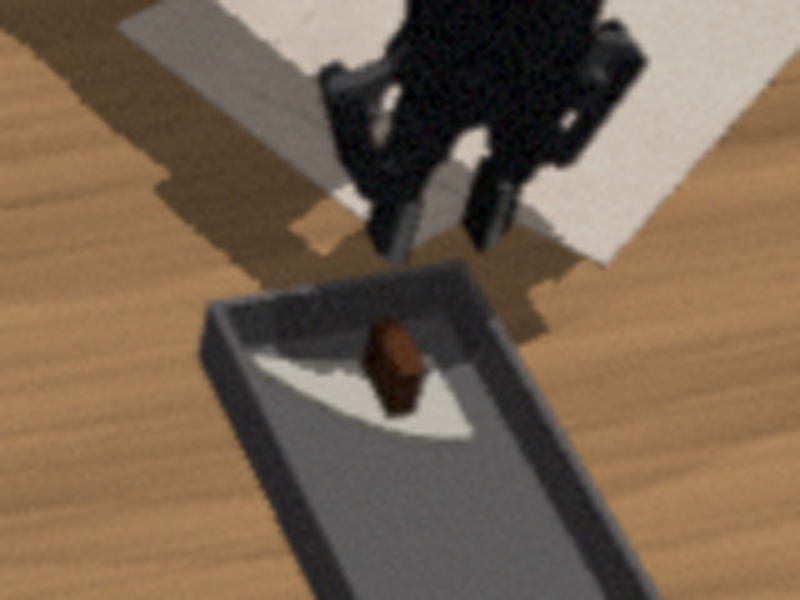

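View pics/e13.png

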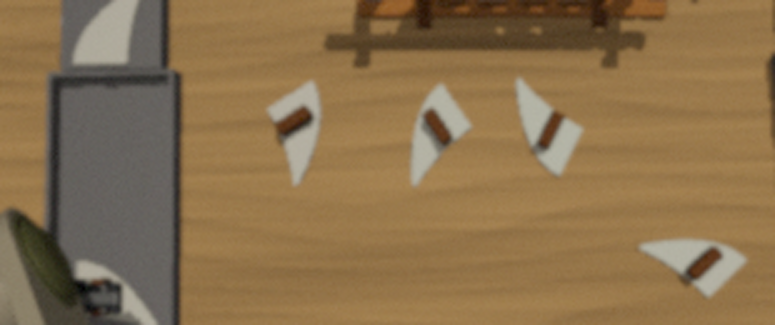

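{"name": "carry_out", "arguments": {"steps": [-1.92,-0.66,0,0,0,0.92,0,-1.92,-0.66,0,0,0,0.92,0,-1.92,-0.66,0,0,0,0.92,0,-1.92,-0.66,0,0,0,0.92,0,-1.92,-0.66,0,0,0,0.92,0,-1.92,-0.66,0,0,0,0.92,0,-1.92,-0.66,0,0,0,0.92,0,-1.92,-0.66,0,0,0,0.92,0,-1.92,-0.66,0,0,0,0.92,0,-1.92,-0.66,0,0,0,0.92,0,-1.92,-0.66,0,0,0,0.92,0,-1.92,-0.66,0,0,0,0.92,0,-1.92,-0.66,0,0,0,0.92,0,0,0,0,0,0,0,0,0,0,0,0,0,0,0]}}

```text
time_s: 23.17
eef_pos: [580.8, 189.7, 68.6]
ee_rot: [-0.001, 0.5, 0.866, -0.001]
force: [-0.9, -0.0, 0.1]
grip_width: 0.501
```

Run:
```python
from h import *
print(yawnow());plan(574.8,184.2,45,30)
crop("scene","f1.png",340,170,130,100,6)
```

```text
(array([580.8, 189.7,  68.6]), np.float64(29.94), np.float64(0.13))
N 1 row [-0.17, -0.79, 2.36] [-0.023, -0.012, -0.012] joint1 deg 18.0
```

View pics/f1.png

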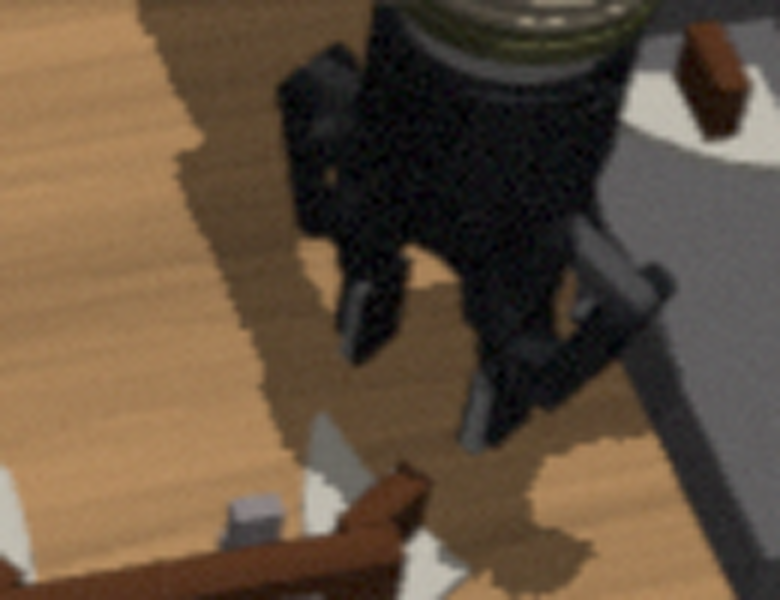

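{"name": "carry_out", "arguments": {"steps": [-0.08,-0.4,1,0,0,0,0,-0.08,-0.4,1.5,0,0,0,0,0,0,0,0,0,0,0]}}

```text
time_s: 23.47
eef_pos: [572.7, 185.5, 41.9]
ee_rot: [-0.002, 0.499, 0.866, -0.002]
force: [-0.1, -0.4, -1.5]
grip_width: 0.499
```

Run:
```python
from h import *
print(yawnow());plan(574.8,184.2,-9,30)
crop("scene","f2.png",340,190,130,100,6)
```

```text
(array([572.7, 185.5,  41.9]), np.float64(30.09), np.float64(0.32))
N 2 row [-0.11, 0.06, 2.55] [-0.029, -0.013, 0.009] joint1 deg 18.0
```

View pics/f2.png

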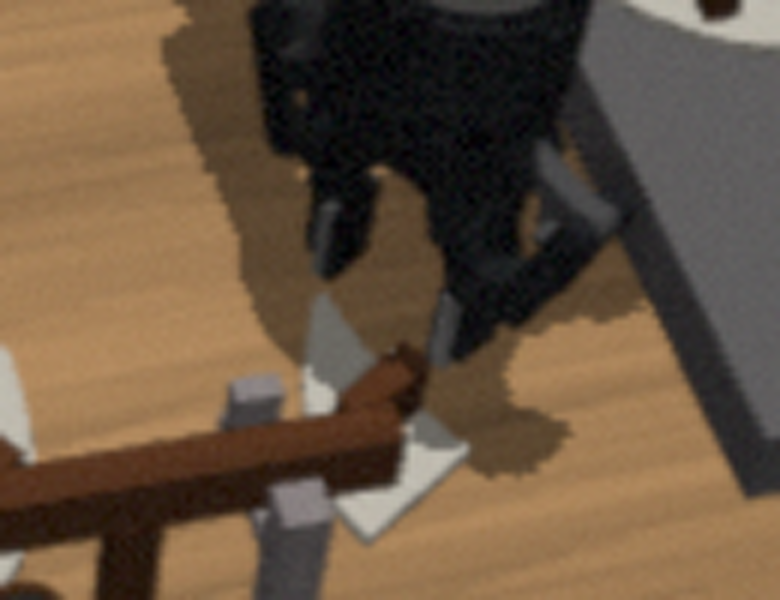

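{"name": "carry_out", "arguments": {"steps": [-0.1,0.05,1,0,0,0,0,-0.1,0.05,1,0,0,0,0,0,0,1,0,0,0,0,0,0,1,0,0,0,0,0,0,0.8,0,0,0,0,0,0,0,0,0,0,0,0,0,0,0,0,0,0]}}

```text
time_s: 24.1
eef_pos: [576.8, 183.7, -3.6]
ee_rot: [-0.0, 0.5, 0.866, -0.0]
force: [0.5, -0.2, 0.1]
grip_width: 0.503
```

Run:
```python
from h import *
print(yawnow(),readout.sense()["force"]);plan(574.8,184.2,-9,30)
crop("scene","f3.png",340,190,130,100,6)
```

```text
(array([576.8, 183.7,  -3.6]), np.float64(29.97), np.float64(0.05)) [ 0.4676954  -0.24821     0.10105993]
N 1 row [0.14, -0.15, 0.54] [-0.009, -0.004, -0.006] joint1 deg 18.0
```

View pics/f3.png

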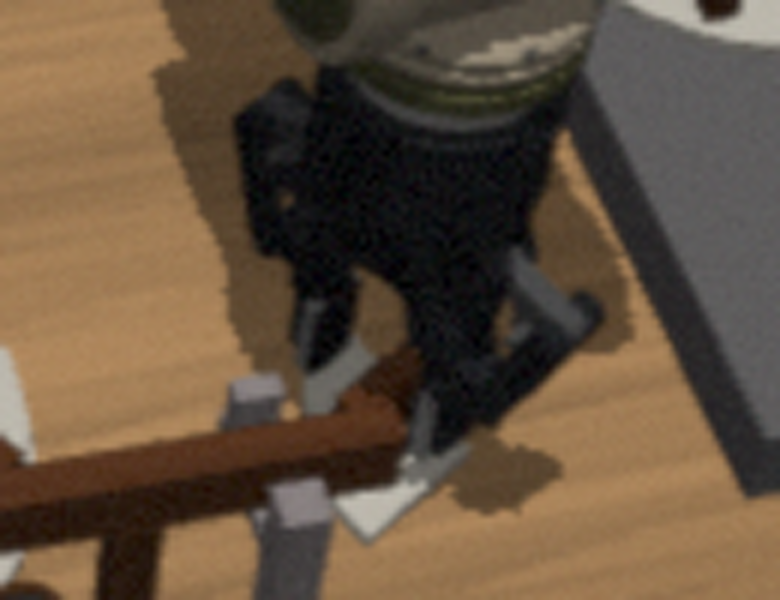

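Fingers straddle the grip. I'll go down the last 5 mm, close and lift.

{"name": "carry_out", "arguments": {"steps": [0.1,-0.15,0.3,0,0,0,0,0,0,0.25,0,0,0,-0.3,0,0,0,0,0,0,-0.6,0,0,0,0,0,0,-1,0,0,0,0,0,0,-1,0,0,0,0,0,0,-1,0,0,0,0,0,0,-1,0,0,0,0,0,0,-1,0,0,0,0,0,0,-1]}}

```text
time_s: 24.9
eef_pos: [575.2, 183.8, -8.6]
ee_rot: [0.0, 0.5, 0.866, 0.0]
force: [0.1, 0.3, 0.2]
grip_width: 0.148
```

{"name": "carry_out", "arguments": {"steps": [0,0,-0.5,0,0,0,-1,0,0,-1,0,0,0,-1,0,0,-1.5,0,0,0,-1,0,0,-1.5,0,0,0,-1,0,0,-1.5,0,0,0,-1,0,0,-1,0,0,0,-1,0,0,0,0,0,0,-1]}}

```text
time_s: 25.48
eef_pos: [576.5, 184.1, 64.3]
ee_rot: [0.002, 0.5, 0.866, 0.001]
force: [0.6, -0.4, -0.3]
grip_width: 0.149
```

Run:
```python
from h import *
print(yawnow(),readout.sense()["force"]);plan(495,374,60,89.85,vmax=18)
crop("scene","f4.png",340,170,130,100,6)
```

```text
(array([576.5, 184.1,  64.3]), np.float64(29.97), np.float64(0.26)) [ 0.63728764 -0.40696933 -0.31622231]
N 13 row [1.33, 0.99, 0.03] [0.003, 0.003, -0.921] joint1 deg 37.0
```

View pics/f4.png

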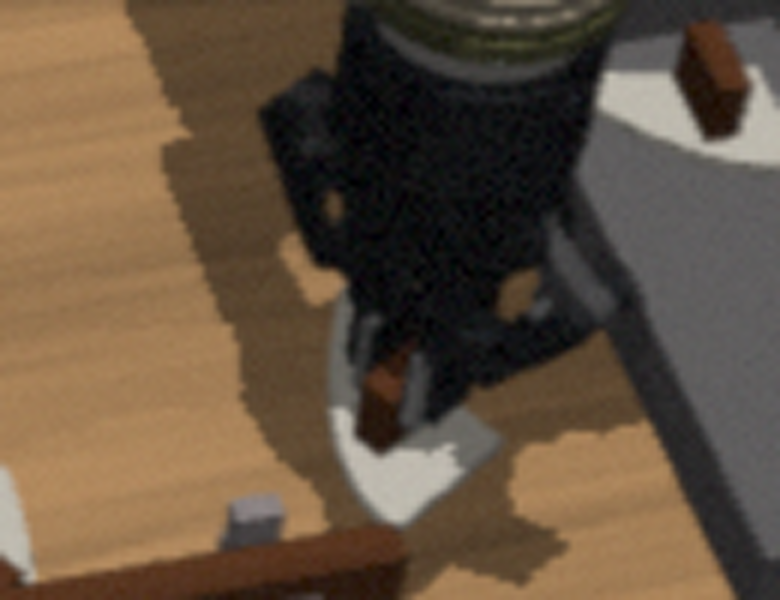

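{"name": "carry_out", "arguments": {"steps": [1.33,0.99,0,0,0,-0.92,-1,1.33,0.99,0,0,0,-0.92,-1,1.33,0.99,0,0,0,-0.92,-1,1.33,0.99,0,0,0,-0.92,-1,1.33,0.99,0,0,0,-0.92,-1,1.33,0.99,0,0,0,-0.92,-1,1.33,0.99,0,0,0,-0.92,-1,1.33,0.99,0,0,0,-0.92,-1,1.33,0.99,0,0,0,-0.92,-1,1.33,0.99,0,0,0,-0.92,-1,1.33,0.99,0,0,0,-0.92,-1,1.33,0.99,0,0,0,-0.92,-1,1.33,0.99,0,0,0,-0.92,-1,0,0,0,0,0,0,-1,0,0,0,0,0,0,-1]}}

```text
time_s: 26.78
eef_pos: [501.1, 376.4, 60.6]
ee_rot: [-0.001, 0.002, 1.0, -0.0]
force: [-0.1, 0.1, -1.5]
grip_width: 0.15
```

Run:
```python
from h import *
print(yawnow(),readout.sense()["force"]);plan(495,374,27,89.85,vmax=18)
```

```text
(array([501.1, 376.4,  60.6]), np.float64(89.75), np.float64(0.08)) [-0.13973793  0.14339053 -1.45192972]
N 2 row [0.3, -0.12, 1.68] [-0.004, -0.007, -0.01] joint1 deg 37.0
```

{"name": "carry_out", "arguments": {"steps": [0.3,-0.12,1,0,0,0,-1,0.3,-0.12,1,0,0,0,-1,0,0,1,0,0,0,-1,0,0,0,0,0,0,-1,0,0,0,0,0,0,-1]}}

```text
time_s: 27.2
eef_pos: [495.5, 373.3, 30.3]
ee_rot: [-0.001, 0.002, 1.0, -0.0]
force: [-0.4, 1.2, -1.2]
grip_width: 0.152
```

Run:
```python
from h import *
print(yawnow(),readout.sense()["force"]);plan(495,374,-4,89.85,vmax=18)
crop("scene","f5.png",390,130,130,100,6)
```

```text
(array([495.5, 373.3,  30.3]), np.float64(89.72), np.float64(0.1)) [-0.41308884  1.24877646 -1.22133215]
N 2 row [0.02, 0.03, 1.72] [-0.005, -0.009, -0.013] joint1 deg 37.0
```

View pics/f5.png

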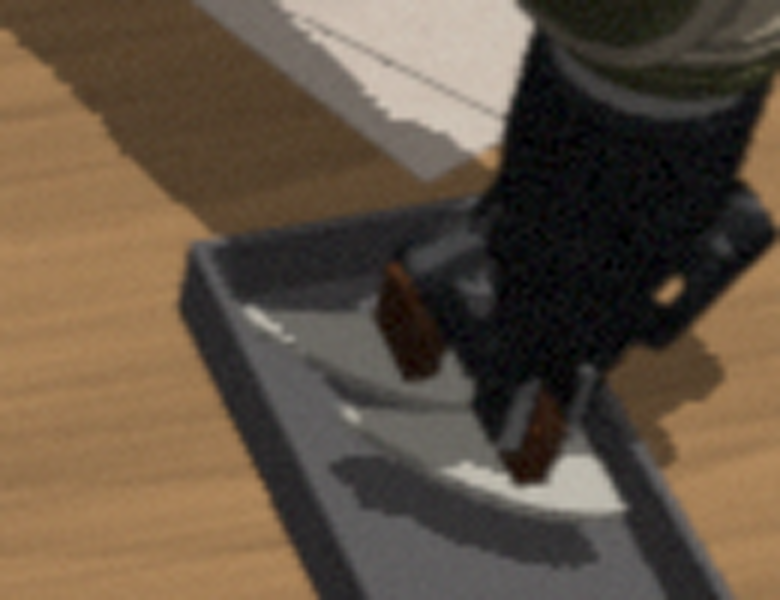

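{"name": "carry_out", "arguments": {"steps": [0,0.03,1,0,0,0,-1,0,0.03,1,0,0,0,-1,0,0,0.8,0,0,0,-1,0,0,0.2,0,0,0,-1,0,0,0.2,0,0,0,-1,0,0,0.15,0,0,0,-1,0,0,0,0,0,0,-1]}}

```text
time_s: 27.83
eef_pos: [495.7, 374.5, -2.2]
ee_rot: [0.0, 0.002, 1.0, -0.0]
force: [0.4, -0.2, -0.9]
grip_width: 0.15
```

Run:
```python
from h import *
print(yawnow(),readout.sense()["force"])
crop("scene","f6.png",390,130,130,100,6)
```

```text
(array([495.7, 374.5,  -2.2]), np.float64(89.77), np.float64(0.0)) [ 0.36891117 -0.1527305  -0.94751764]
```

View pics/f6.png

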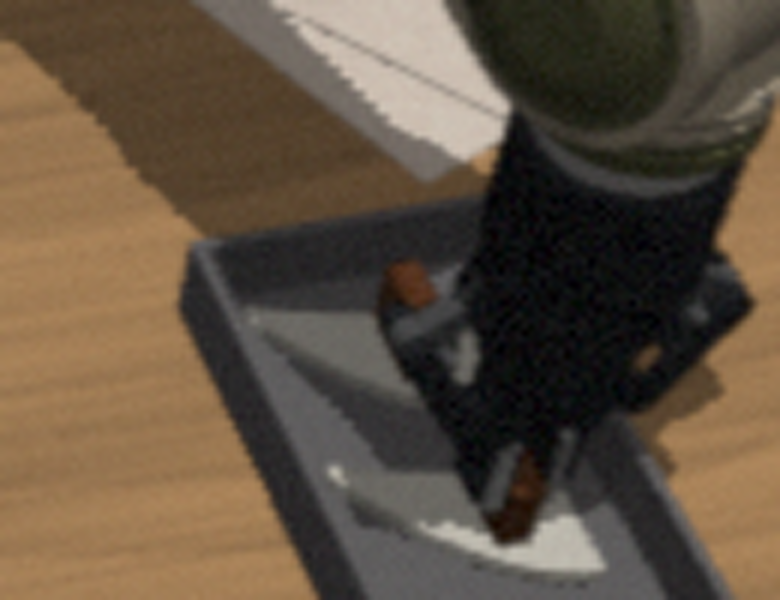

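{"name": "carry_out", "arguments": {"steps": [0,0,0.15,0,0,0,-1,0,0,0.1,0,0,0,-1,0,0,0,0,0,0,-1]}}

```text
time_s: 28.13
eef_pos: [496.0, 374.7, -3.6]
ee_rot: [0.0, 0.002, 1.0, 0.0]
force: [-1.8, -0.5, 5.9]
grip_width: 0.15
```

{"name": "carry_out", "arguments": {"steps": [0,0,0,0,0,0,-0.6,0,0,0,0,0,0,-0.4,0,0,0,0,0,0,-0.2,0,0,0,0,0,0,-0.2,0,0,0,0,0,0,-0.2,0,0,-1,0,0,0,-0.2,0,0,-1.5,0,0,0,-0.2,0,0,-2,0,0,0,-0.2,0,0,-2,0,0,0,-0.2,0,0,-1,0,0,0,-0.2,0,0,0,0,0,0,-0.2]}}

```text
time_s: 29.05
eef_pos: [496.9, 375.1, 73.3]
ee_rot: [0.002, 0.002, 1.0, 0.001]
force: [-0.3, 0.8, -0.2]
grip_width: 0.398
```

Run:
```python
from h import *
print(yawnow(),readout.sense()["force"]);plan(560.5,-65,80,60.8,vmax=24)
crop("scene","g1.png",390,110,130,100,6)
crop("top","g2.png",225,215,220,120,3.6)
```

```text
(array([496.9, 375.1,  73.3]), np.float64(89.78), np.float64(0.28)) [-0.28806587  0.78929203 -0.20301883]
N 19 row [-0.92, -2.18, -0.04] [0.002, 0.002, 0.305] joint1 deg -7.0
```

View pics/g1.png

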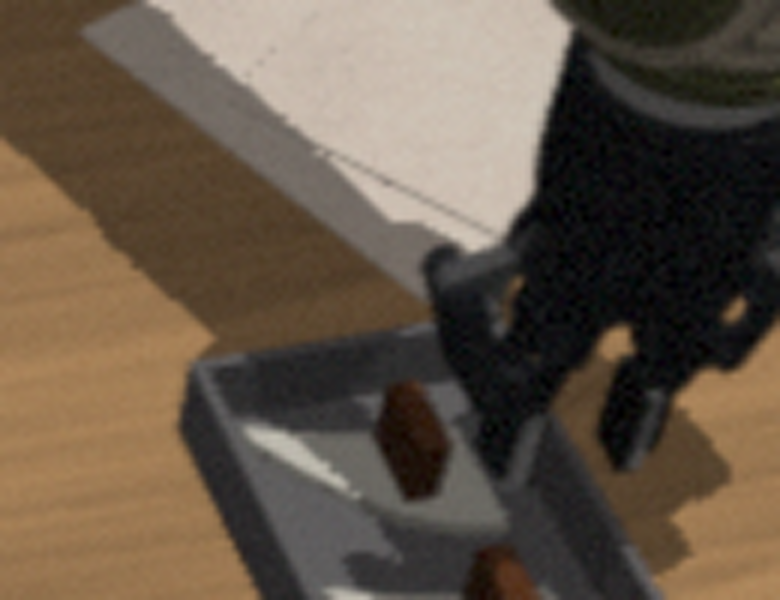

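View pics/g2.png

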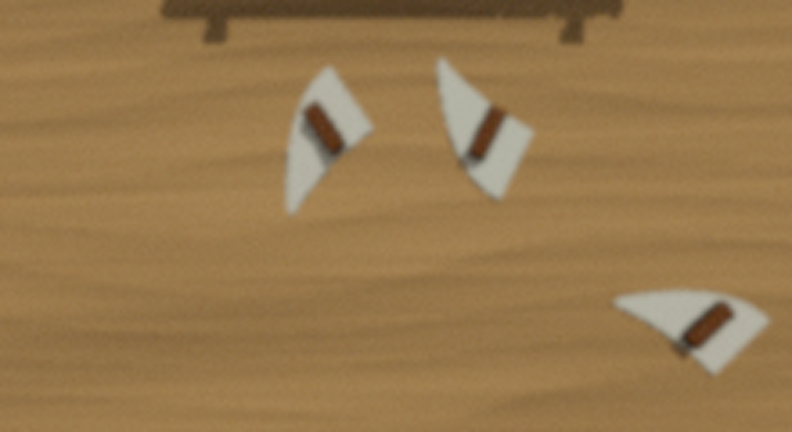

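{"name": "carry_out", "arguments": {"steps": [-0.92,-2.18,-0.1,0,0,0.3,0,-0.92,-2.18,-0.1,0,0,0.3,0,-0.92,-2.18,-0.1,0,0,0.3,0,-0.92,-2.18,-0.1,0,0,0.3,0,-0.92,-2.18,0,0,0,0.3,0,-0.92,-2.18,0,0,0,0.3,0,-0.92,-2.18,0,0,0,0.3,0,-0.92,-2.18,0,0,0,0.3,0,-0.92,-2.18,0,0,0,0.3,0,-0.92,-2.18,0,0,0,0.3,0,-0.92,-2.18,0,0,0,0.3,0,-0.92,-2.18,0,0,0,0.3,0,-0.92,-2.18,0,0,0,0.3,0,-0.92,-2.18,0,0,0,0.3,0,-0.92,-2.18,0,0,0,0.3,0,-0.92,-2.18,0,0,0,0.3,0,-0.92,-2.18,0,0,0,0.3,0,-0.92,-2.18,0,0,0,0.3,0,-0.92,-2.18,0,0,0,0.4,0,0,0,0,0,0,0,0]}}

```text
time_s: 30.82
eef_pos: [565.6, -68.2, 73.0]
ee_rot: [-0.001, 0.255, 0.967, -0.0]
force: [-0.6, -0.2, 1.1]
grip_width: 0.497
```

Run:
```python
from h import *
print(yawnow(),readout.sense()["force"]);plan(560.5,-65,40,60.8,vmax=24)
```

```text
(array([565.6, -68.2,  73. ]), np.float64(60.48), np.float64(0.12)) [-0.58034683 -0.17608469  1.09027118]
N 2 row [0.3, 0.02, 1.65] [-0.007, -0.01, -0.032] joint1 deg -7.0
```

{"name": "carry_out", "arguments": {"steps": [0.3,0.02,1.5,0,0,-0.04,0,0.3,0.02,1.5,0,0,-0.03,0,0,0,1.5,0,0,0,0,0,0,1.5,0,0,0,0,0,0,1,0,0,0,0,0,0,0,0,0,0,0,0,0,0,0,0,0,0]}}

```text
time_s: 31.4
eef_pos: [561.1, -61.2, 3.9]
ee_rot: [-0.001, 0.249, 0.968, 0.0]
force: [0.9, -0.5, 0.2]
grip_width: 0.505
```

Run:
```python
from h import *
print(yawnow(),readout.sense()["force"]);plan(560.5,-65,-9,60.8,vmax=24)
crop("scene","h1.png",220,190,130,100,6)
```

```text
(array([561.1, -61.2,   3.9]), np.float64(61.14), np.float64(0.08)) [ 0.86613804 -0.48060878  0.24081701]
N 1 row [-0.13, -0.36, 1.29] [-0.002, -0.015, 0.068] joint1 deg -7.0
```

View pics/h1.png

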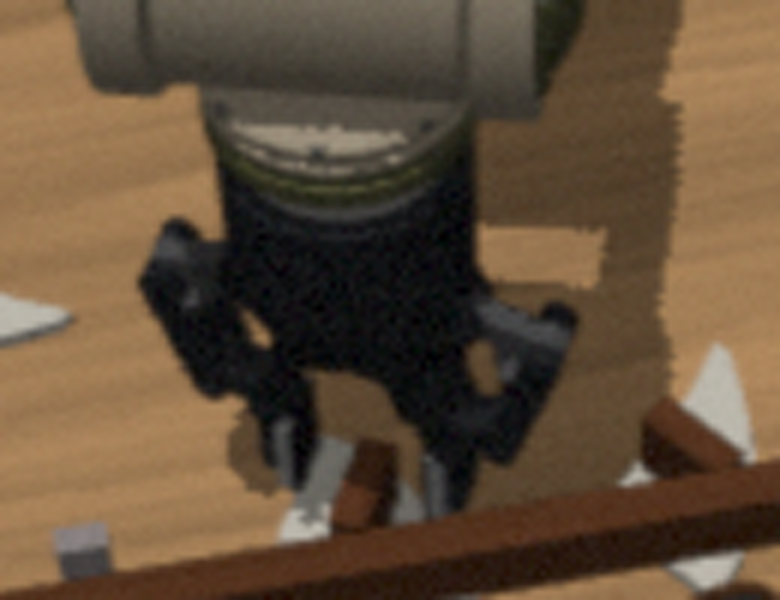

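Fingers straddle the third fin's grip, so I'll correct the position, go down, close and lift.

{"name": "carry_out", "arguments": {"steps": [-0.1,-0.3,0.5,0,0,0.05,0,0,0,0.7,0,0,0,0,0,0,0,0,0,0,-0.4,0,0,0,0,0,0,-0.7,0,0,0,0,0,0,-1,0,0,0,0,0,0,-1,0,0,0,0,0,0,-1,0,0,0,0,0,0,-1,0,0,0,0,0,0,-1]}}

```text
time_s: 32.2
eef_pos: [560.9, -64.6, -7.5]
ee_rot: [0.0, 0.251, 0.968, 0.0]
force: [0.1, 0.0, 0.2]
grip_width: 0.154
```

{"name": "carry_out", "arguments": {"steps": [0,0,-0.5,0,0,0,-1,0,0,-1,0,0,0,-1,0,0,-1.5,0,0,0,-1,0,0,-1.5,0,0,0,-1,0,0,-1.5,0,0,0,-1,0,0,-1.5,0,0,0,-1,0,0,0,0,0,0,-1]}}

```text
time_s: 32.78
eef_pos: [562.5, -65.1, 71.1]
ee_rot: [0.003, 0.251, 0.968, -0.0]
force: [0.5, 0.4, -0.1]
grip_width: 0.15
```

Run:
```python
from h import *
print(yawnow(),readout.sense()["force"]);plan(582,349.8,75,89.85,vmax=22)
crop("scene","h2.png",220,170,130,100,6)
```

```text
(array([562.5, -65.1,  71.1]), np.float64(60.88), np.float64(0.34)) [ 0.48796345  0.4151938  -0.10817077]
N 20 row [0.43, 2.05, -0.02] [-0.0, 0.003, -0.29] joint1 deg 31.0
```

View pics/h2.png

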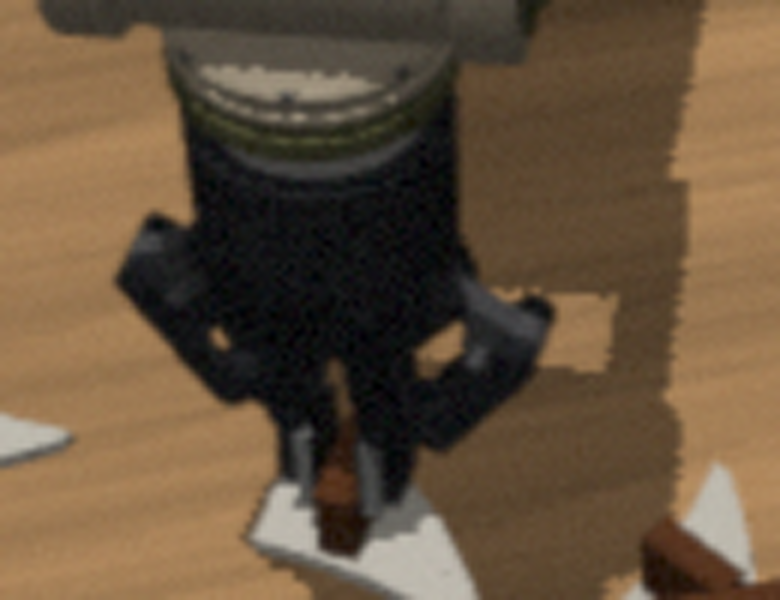

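{"name": "carry_out", "arguments": {"steps": [0.5,1,0,0,0,0,-1,0.92,1.86,0,0,0,0,-1,0.92,1.86,0,0,0,0,-1,0.92,1.86,0,0,0,0,-1,0.92,1.86,0,0,0,0,-1,0.92,1.86,0,0,0,0,-1,0.92,1.86,0,0,0,0,-1,0.92,1.86,0,0,0,0,-1,0.92,1.86,0,0,0,0,-1,0.92,1.86,0,0,0,0,-1,0.92,1.86,0,0,0,0,-1,0.92,1.86,0,0,0,0,-1,0.92,1.86,0,0,0,0,-1,0.92,1.86,0,0,-0.6,-1,0.92,1.86,0,0,0,-0.6,-1,0.92,1.86,0,0,0,-0.6,-1,0.92,1.86,0,0,0,-0.6,-1,0.92,1.86,0,0,0,-0.6,-1,0,0,0,0,0,-0.6,-1,0,0,0,0,0,0,-1]}}

```text
schema error: expected a multiple of 7 numbers
```

Run:
```python
from h import *
print(yawnow(),readout.sense()["force"]);plan(582,349.8,70,89.85,vmax=15)
_,R,p=cur();print(R.round(3))
```

```text
(array([561.7, -64.9,  69.2]), np.float64(60.87), np.float64(0.21)) [ 0.25380068  0.12828268 -0.67595995]
N 28 row [0.31, 1.47, -0.0] [-0.0, 0.001, -0.207] joint1 deg 31.0
[[-0.874  0.487  0.003]
 [ 0.487  0.874 -0.001]
 [-0.004  0.001 -1.   ]]
```

{"name": "carry_out", "arguments": {"steps": [0.5,1,0,0,0,0,-1,0.92,1.86,0,0,0,0,-1,0.92,1.86,0,0,0,0,-1,0.92,1.86,0,0,0,0,-1,0.92,1.86,0,0,0,0,-1,0.92,1.86,0,0,0,0,-1,0.92,1.86,0,0,0,0,-1,0.92,1.86,0,0,0,0,-1,0.92,1.86,0,0,0,0,-1,0.92,1.86,0,0,0,0,-1,0.92,1.86,0,0,0,0,-1,0.92,1.86,0,0,0,0,-1,0.92,1.86,0,0,0,0,-1,0.92,1.86,0,0,0,0,-1,0.92,1.86,0,0,0,0,-1,0.92,1.86,0,0,0,0,-1,0.92,1.86,0,0,0,0,-1,0.92,1.86,0,0,0,0,-1,0,0,0,0,0,0,-1]}}

```text
time_s: 34.42
eef_pos: [577.1, 302.7, 65.9]
ee_rot: [-0.001, 0.25, 0.968, -0.0]
force: [-0.5, 0.1, -1.3]
grip_width: 0.148
```

Run:
```python
from h import *
print(yawnow(),readout.sense()["force"]);plan(582,349.8,72,89.85,vmax=15)
```

```text
(array([577.1, 302.7,  65.9]), np.float64(61.06), np.float64(0.11)) [-0.5102583   0.1135046  -1.31843952]
N 6 row [0.12, 0.79, -0.1] [-0.0, -0.004, -0.96] joint1 deg 31.0
```

{"name": "carry_out", "arguments": {"steps": [0.12,0.79,-0.1,0,0,-0.96,-1,0.12,0.79,-0.1,0,0,-0.96,-1,0.12,0.79,-0.1,0,0,-0.96,-1,0.12,0.79,-0.1,0,0,-0.96,-1,0.12,0.79,-0.1,0,0,-0.96,-1,0.12,0.79,-0.1,0,0,-0.96,-1,0,0,0,0,0,0,-1,0,0,0,0,0,0,-1]}}

```text
time_s: 35.08
eef_pos: [585.0, 345.7, 72.5]
ee_rot: [-0.001, 0.004, 1.0, -0.0]
force: [0.1, -0.4, -0.5]
grip_width: 0.152
```

Run:
```python
from h import *
print(yawnow(),readout.sense()["force"]);plan(582,349.8,32,89.85,vmax=15)
crop("scene","h3.png",400,150,140,110,5.6)
```

```text
(array([585. , 345.7,  72.5]), np.float64(89.55), np.float64(0.09)) [ 0.05153585 -0.38016676 -0.46891192]
N 3 row [0.1, 0.14, 1.35] [-0.003, -0.005, -0.02] joint1 deg 31.0
```

View pics/h3.png

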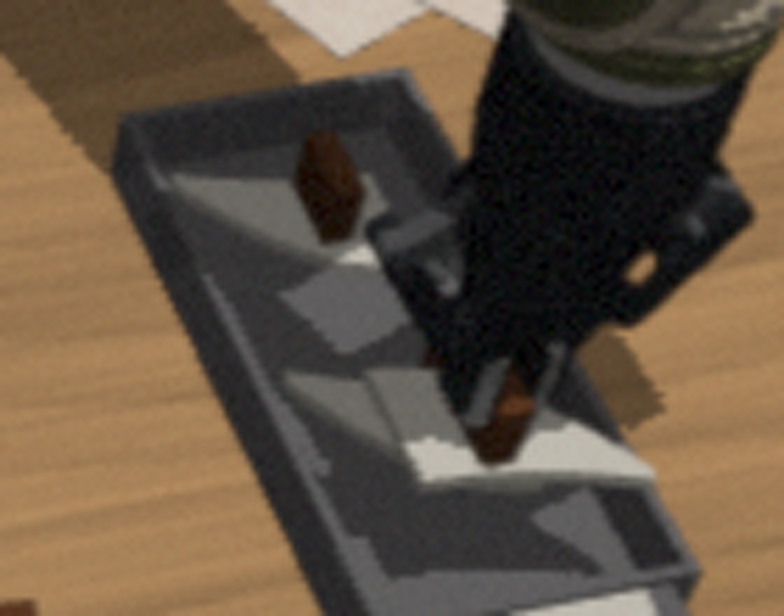

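{"name": "carry_out", "arguments": {"steps": [0.1,0.14,1.3,0,0,-0.02,-1,0.1,0.14,1.3,0,0,-0.02,-1,0.1,0.14,1.3,0,0,-0.02,-1,0,0,0,0,0,0,-1,0,0,0,0,0,0,-1]}}

```text
time_s: 35.55
eef_pos: [582.1, 349.7, 33.2]
ee_rot: [-0.001, 0.001, 1.0, -0.0]
force: [0.7, -0.4, -0.1]
grip_width: 0.15
```

Run:
```python
from h import *
print(yawnow(),readout.sense()["force"]);plan(582,349.8,0,89.85,vmax=15)
crop("scene","h4.png",400,150,140,110,5.6)
```

```text
(array([582.1, 349.7,  33.2]), np.float64(89.94), np.float64(0.13)) [ 0.70278992 -0.36293287 -0.10301945]
N 3 row [0.0, 0.0, 1.11] [-0.003, -0.008, 0.006] joint1 deg 31.0
```

View pics/h4.png

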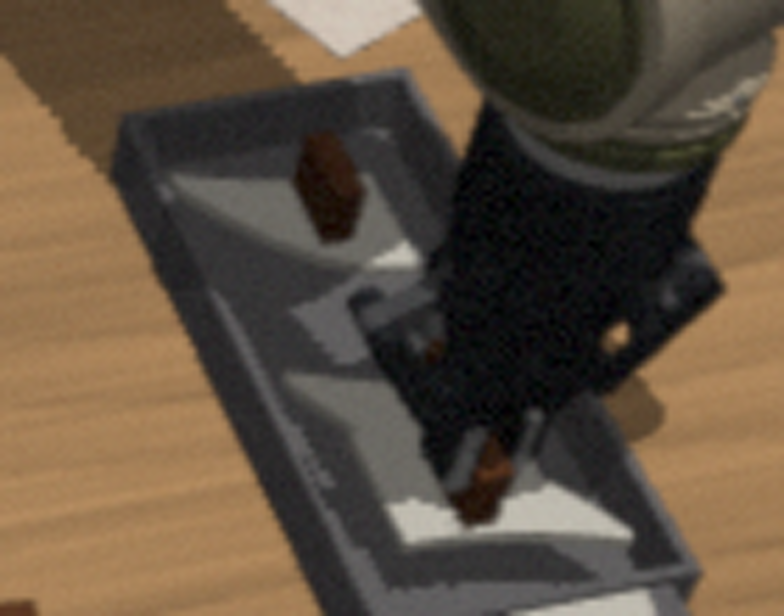

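{"name": "carry_out", "arguments": {"steps": [0,0,1.2,0,0,0,-1,0,0,1.2,0,0,0,-1,0,0,0.8,0,0,0,-1,0,0,0.2,0,0,0,-1,0,0,0.1,0,0,0,-1,0,0,0,0,0,0,-1,0,0,0,0,0,0,-1]}}

```text
time_s: 36.18
eef_pos: [583.0, 350.1, -0.2]
ee_rot: [0.0, 0.0, 1.0, 0.0]
force: [-0.7, -0.5, -0.8]
grip_width: 0.148
```

{"name": "carry_out", "arguments": {"steps": [0,0,0.1,0,0,0,-1,0,0,0,0,0,0,-1]}}

```text
time_s: 36.35
eef_pos: [582.8, 350.1, -1.4]
ee_rot: [0.0, 0.0, 1.0, 0.0]
force: [-0.5, 0.1, -0.6]
grip_width: 0.15
```

{"name": "carry_out", "arguments": {"steps": [0,0,0.1,0,0,0,-1,0,0,0,0,0,0,-1]}}

```text
time_s: 36.52
eef_pos: [582.8, 350.0, -2.5]
ee_rot: [0.0, 0.0, 1.0, 0.0]
force: [-0.2, 0.6, 0.4]
grip_width: 0.153
```

{"name": "carry_out", "arguments": {"steps": [0,0,0,0,0,0,-0.6,0,0,0,0,0,0,-0.4,0,0,0,0,0,0,-0.2,0,0,0,0,0,0,-0.2,0,0,0,0,0,0,-0.2,0,0,-1,0,0,0,-0.2,0,0,-1.5,0,0,0,-0.2,0,0,-2,0,0,0,-0.2,0,0,-2,0,0,0,-0.2,0,0,-1,0,0,0,-0.2,0,0,0,0,0,0,-0.2]}}

```text
time_s: 37.43
eef_pos: [583.9, 350.5, 75.6]
ee_rot: [0.002, 0.0, 1.0, 0.001]
force: [0.6, 0.0, -0.2]
grip_width: 0.402
```

Run:
```python
from h import *
print(yawnow(),readout.sense()["force"]);
_,R,p=cur()
plan(560,100,80,89.8,vmax=22)
plan(566.3,45,80,-55.8,start=(560,100,80,89.8))
crop("scene","i1.png",400,140,140,110,5.6)
crop("top","i2.png",225,215,220,120,3.6)
```

```text
(array([583.9, 350.5,  75.6]), np.float64(89.98), np.float64(0.29)) [ 0.59132362  0.0230962  -0.17982973]
N 12 row [0.19, -2.09, -0.04] [0.002, 0.005, 0.003] joint1 deg 10.0
N 30 row [-0.24, -0.04, 0.0] [0.0, 0.0, 0.971] joint1 deg 5.0
```

View pics/i1.png

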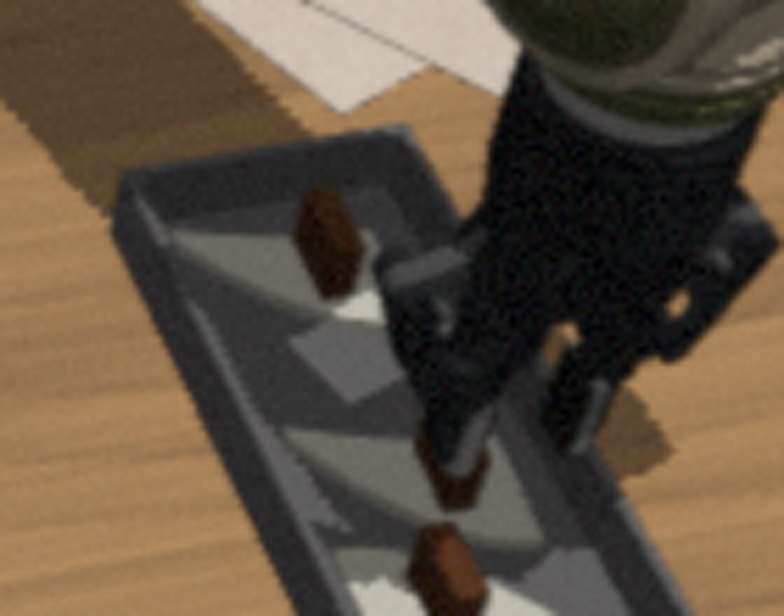

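View pics/i2.png

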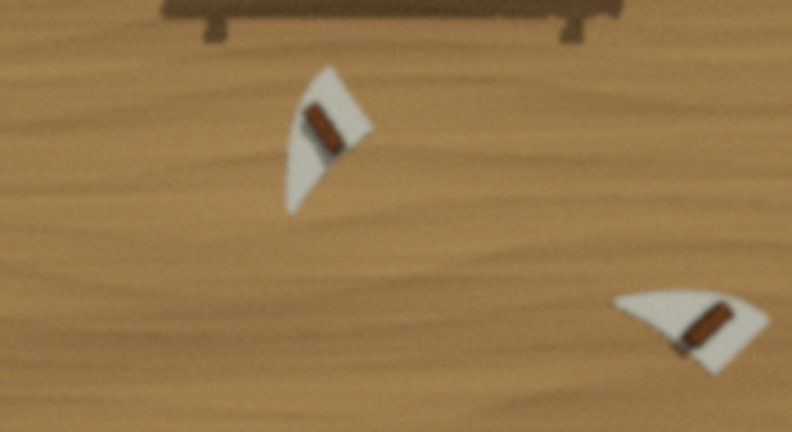

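Run:
```python
from h import *
plan(566.3,45,80,124.2,vmax=22)
```

```text
N 15 row [0.71, -1.94, -0.05] [-0.0, -0.0, -0.456] joint1 deg 5.0
```

{"name": "carry_out", "arguments": {"steps": [0.71,-1.94,-0.1,0,0,-0.46,0,0.71,-1.94,-0.1,0,0,-0.46,0,0.71,-1.94,-0.1,0,0,-0.46,0,0.71,-1.94,-0.1,0,0,-0.46,0,0.71,-1.94,0,0,0,-0.46,0,0.71,-1.94,0,0,0,-0.46,0,0.71,-1.94,0,0,0,-0.46,0,0.71,-1.94,0,0,0,-0.46,0,0.71,-1.94,0,0,0,-0.46,0,0.71,-1.94,0,0,0,-0.46,0,0.71,-1.94,0,0,0,-0.46,0,0.71,-1.94,0,0,0,-0.46,0,0.71,-1.94,0,0,0,-0.46,0,0.71,-1.94,0,0,0,-0.46,0,0.71,-1.94,0,0,0,-0.46,0,0,0,0,0,0,0,0,0,0,0,0,0,0,0]}}

```text
time_s: 38.95
eef_pos: [560.6, 45.0, 75.2]
ee_rot: [-0.001, -0.295, 0.955, 0.001]
force: [-0.1, -0.0, 1.6]
grip_width: 0.502
```

Run:
```python
from h import *
print(yawnow(),readout.sense()["force"],readout.sense()["joints"].round(2));plan(566.3,45,40,124.2,vmax=22)
```

```text
(array([560.6,  45. ,  75.2]), np.float64(124.34), np.float64(0.13)) [-0.09670175 -0.04102127  1.60796573] [-0.13  0.52  1.54  0.    1.08 -2.3 ]
N 2 row [-0.23, -0.16, 1.76] [0.009, -0.009, 0.014] joint1 deg 5.0
```

{"name": "carry_out", "arguments": {"steps": [-0.23,-0.16,1.5,0,0,0,0,-0.23,-0.16,1.5,0,0,0,0,0,0,1.5,0,0,0,0,0,0,1.5,0,0,0,0,0,0,1,0,0,0,0,0,0,0,0,0,0,0,0,0,0,0,0,0,0]}}

```text
time_s: 39.53
eef_pos: [566.5, 46.1, 6.2]
ee_rot: [-0.0, -0.296, 0.955, 0.0]
force: [-0.3, -0.1, -0.4]
grip_width: 0.497
```

Run:
```python
from h import *
print(yawnow(),readout.sense()["force"]);plan(566.3,45,-8,124.2,vmax=24)
crop("scene","j1.png",270,190,130,100,6)
```

```text
(array([566.5,  46.1,   6.2]), np.float64(124.49), np.float64(0.06)) [-0.30148124 -0.14095774 -0.42339613]
N 1 row [0.08, -0.08, 1.42] [0.008, -0.008, 0.057] joint1 deg 5.0
```

View pics/j1.png

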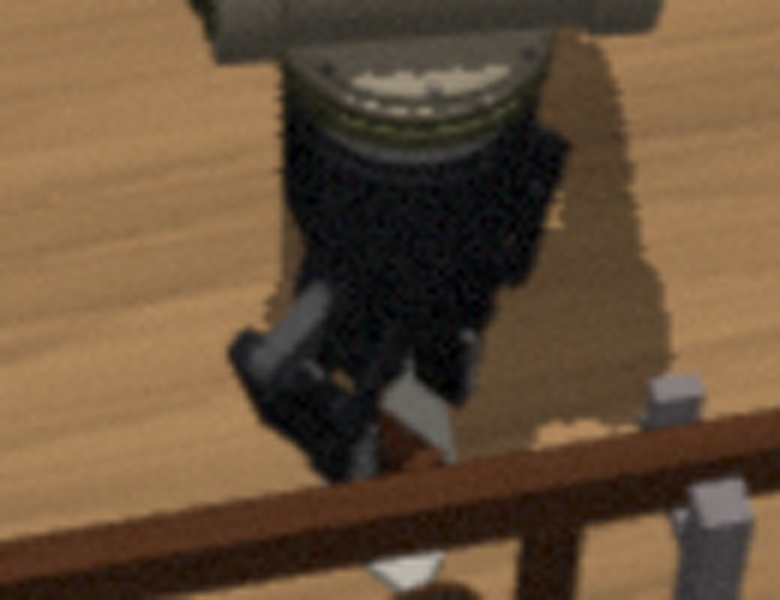

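{"name": "carry_out", "arguments": {"steps": [0.05,-0.05,0.7,0,0,0.05,0,0,0,0.7,0,0,0,0,0,0,0,0,0,0,-0.4,0,0,0,0,0,0,-0.7,0,0,0,0,0,0,-1,0,0,0,0,0,0,-1,0,0,0,0,0,0,-1,0,0,0,0,0,0,-1,0,0,0,0,0,0,-1]}}

```text
time_s: 40.33
eef_pos: [566.7, 44.8, -7.5]
ee_rot: [0.0, -0.294, 0.956, -0.0]
force: [0.6, 0.2, -0.1]
grip_width: 0.151
```

{"name": "carry_out", "arguments": {"steps": [0,0,-0.5,0,0,0,-1,0,0,-1,0,0,0,-1,0,0,-1.5,0,0,0,-1,0,0,-1.5,0,0,0,-1,0,0,-1.5,0,0,0,-1,0,0,-1.5,0,0,0,-1,0,0,0,0,0,0,-1]}}

```text
time_s: 40.92
eef_pos: [568.4, 44.6, 71.1]
ee_rot: [0.003, -0.294, 0.956, -0.001]
force: [0.1, -0.2, 0.1]
grip_width: 0.151
```

Run:
```python
from h import *
print(yawnow(),readout.sense()["force"]);plan(547.5,-365.5,75,92.7,vmax=23)
crop("scene","j2.png",270,160,130,100,6)
```

```text
(array([568.4,  44.6,  71.1]), np.float64(124.22), np.float64(0.35)) [ 0.07898968 -0.21693478  0.09083431]
N 19 row [0.8, -2.04, -0.02] [-0.002, 0.003, 0.332] joint1 deg -34.0
```

View pics/j2.png

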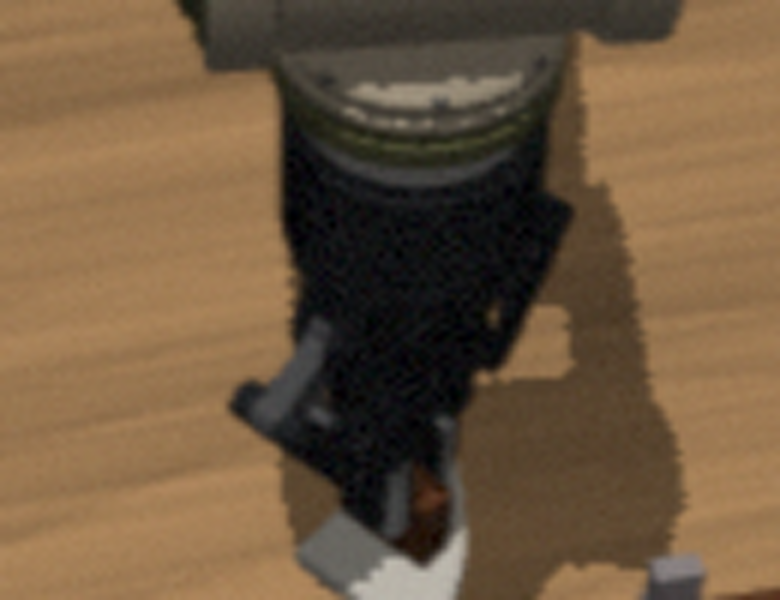

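{"name": "carry_out", "arguments": {"steps": [0.5,-1,0,0,0,0.2,-1,0.8,-2.04,0,0,0,0.33,-1,0.8,-2.04,0,0,0,0.33,-1,0.8,-2.04,0,0,0,0.33,-1,0.8,-2.04,0,0,0,0.33,-1,0.8,-2.04,0,0,0,0.33,-1,0.8,-2.04,0,0,0,0.33,-1,0.8,-2.04,0,0,0,0.33,-1,0.8,-2.04,0,0,0,0.33,-1,0.8,-2.04,0,0,0,0.33,-1,0.8,-2.04,0,0,0,0.33,-1,0.8,-2.04,0,0,0,0.33,-1,0.8,-2.04,0,0,0,0.33,-1,0.8,-2.04,0,0,0,0.33,-1,0.8,-2.04,0,0,0,0.33,-1,0.8,-2.04,0,0,0,0.33,-1,0.8,-2.04,0,0,0,0.33,-1,0.8,-2.04,0,0,0,0.33,-1,0.8,-2.04,0,0,0,0.33,-1,0,0,0,0,0,0,-1]}}

```text
time_s: 42.63
eef_pos: [550.8, -360.1, 65.9]
ee_rot: [-0.001, -0.028, 1.0, 0.0]
force: [0.0, -0.4, -0.5]
grip_width: 0.148
```

Run:
```python
from h import *
print(yawnow(),readout.sense()["force"],readout.sense()["joints"].round(2));plan(547.5,-365.5,70,92.7,vmax=14)
```

```text
(array([ 550.8, -360.1,   65.9]), np.float64(93.18), np.float64(0.09)) [ 0.01670832 -0.4387452  -0.54408348] [-0.76  0.73  1.21 -0.    1.2  -2.38]
N 1 row [0.36, -0.52, -0.41] [0.002, -0.018, 0.095] joint1 deg -34.0
```

{"name": "carry_out", "arguments": {"steps": [0.36,-0.5,0.8,0,0,0.09,-1,0,0,1.2,0,0,0,-1,0,0,1.2,0,0,0,-1,0,0,0,0,0,0,-1,0,0,0,0,0,0,-1]}}

```text
time_s: 43.05
eef_pos: [549.5, -360.1, 34.0]
ee_rot: [-0.001, -0.027, 1.0, 0.001]
force: [0.2, -0.7, -0.2]
grip_width: 0.151
```

Run:
```python
from h import *
print(yawnow(),readout.sense()["force"]);plan(547.5,-365.5,0,92.7,vmax=24)
crop("scene","j3.png",70,200,140,110,5.6)
```

```text
(array([ 549.5, -360.1,   34. ]), np.float64(93.13), np.float64(0.15)) [ 0.19520828 -0.7001919  -0.20739991]
N 2 row [0.11, -0.27, 1.7] [0.011, -0.01, 0.043] joint1 deg -34.0
```

View pics/j3.png

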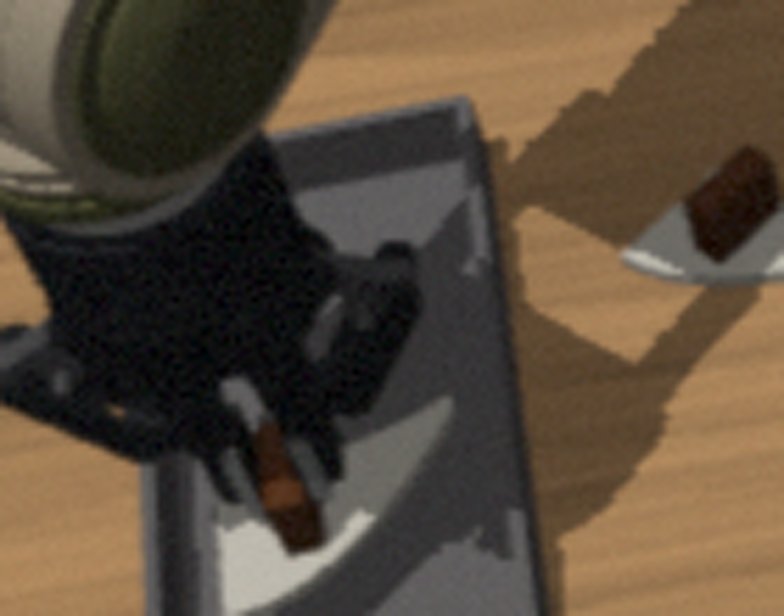

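{"name": "carry_out", "arguments": {"steps": [0.1,-0.4,1.2,0,0,0,-1,0,0,1.2,0,0,0,-1,0,0,0.7,0,0,0,-1,0,0,0.2,0,0,0,-1,0,0,0,0,0,0,-1,0,0,0,0,0,0,-1]}}

```text
time_s: 43.6
eef_pos: [549.1, -365.4, 2.5]
ee_rot: [0.0, -0.027, 1.0, -0.0]
force: [-0.2, 0.3, -1.0]
grip_width: 0.148
```

Run:
```python
from h import *
print(yawnow(),readout.sense()["force"]);plan(547.5,-365.5,-2.5,92.7,vmax=24)
crop("scene","j4.png",70,220,140,110,5.6)
```

```text
(array([ 549.1, -365.4,    2.5]), np.float64(93.07), np.float64(0.01)) [-0.24537323  0.28862961 -1.04676946]
N 1 row [0.16, -0.01, 0.5] [-0.001, 0.002, 0.074] joint1 deg -34.0
```

View pics/j4.png

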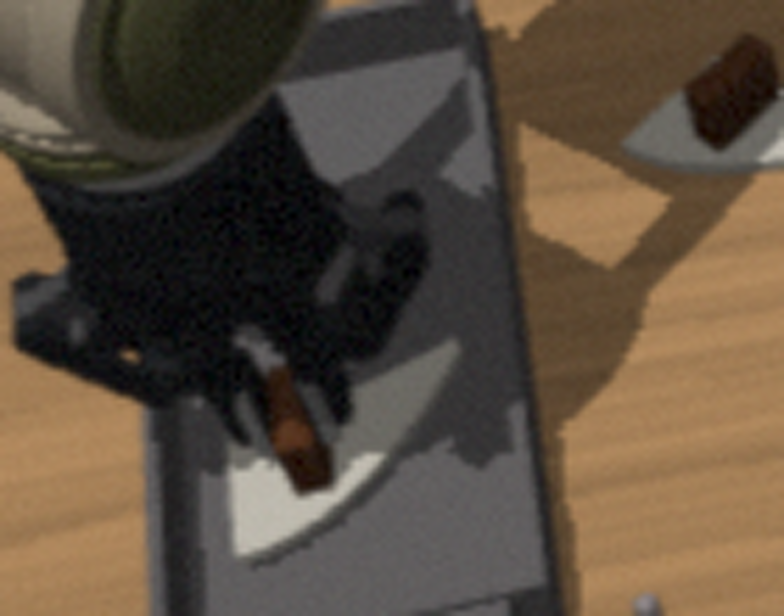

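{"name": "carry_out", "arguments": {"steps": [0,0,0.2,0,0,0,-1,0,0,0.15,0,0,0,-1,0,0,0.1,0,0,0,-1,0,0,0,0,0,0,-1,0,0,0,0,0,0,-1]}}

```text
time_s: 44.07
eef_pos: [549.0, -365.3, -2.1]
ee_rot: [0.0, -0.027, 1.0, -0.0]
force: [-0.4, 0.2, 0.1]
grip_width: 0.148
```

{"name": "carry_out", "arguments": {"steps": [0,0,0.05,0,0,0,-0.6,0,0,0,0,0,0,-0.4,0,0,0,0,0,0,-0.2,0,0,0,0,0,0,-0.2,0,0,0,0,0,0,-0.2,0,0,-1,0,0,0,-0.2,0,0,-1.5,0,0,0,-0.2,0,0,-2,0,0,0,-0.2,0,0,-2,0,0,0,-0.2,0,0,-1,0,0,0,-0.2,0,0,0,0,0,0,-0.2]}}

```text
time_s: 44.98
eef_pos: [550.0, -366.2, 75.5]
ee_rot: [0.002, -0.027, 1.0, -0.002]
force: [0.6, -0.2, 0.4]
grip_width: 0.403
```

Run:
```python
from h import *
print(yawnow(),readout.sense()["force"]);plan(428.7,-208,78,43.6,vmax=22)
crop("scene","k1.png",70,200,140,110,5.6)
crop("top","k2.png",370,200,150,140,4)
```

```text
(array([ 550. , -366.2,   75.5]), np.float64(93.07), np.float64(0.29)) [ 0.63209556 -0.21994597  0.39610368]
N 10 row [1.77, 1.05, -0.03] [-0.002, 0.006, 0.989] joint1 deg -26.0
```

View pics/k1.png

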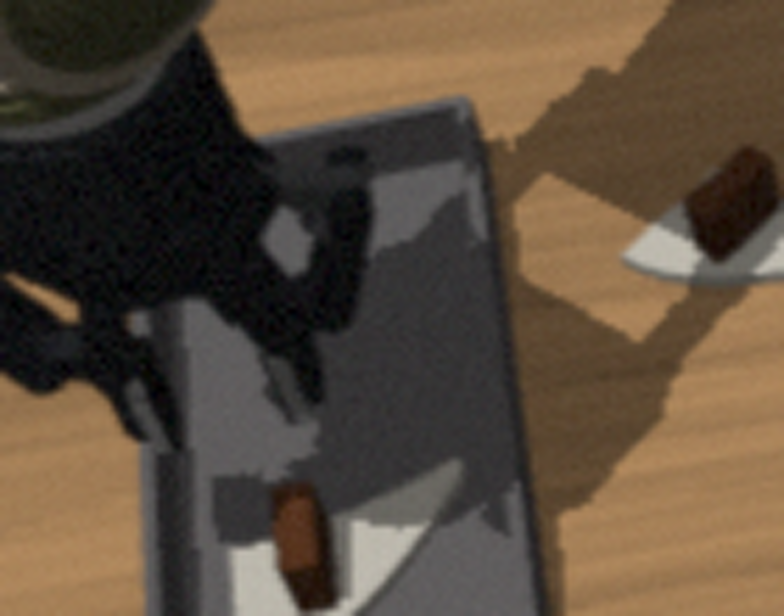

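View pics/k2.png

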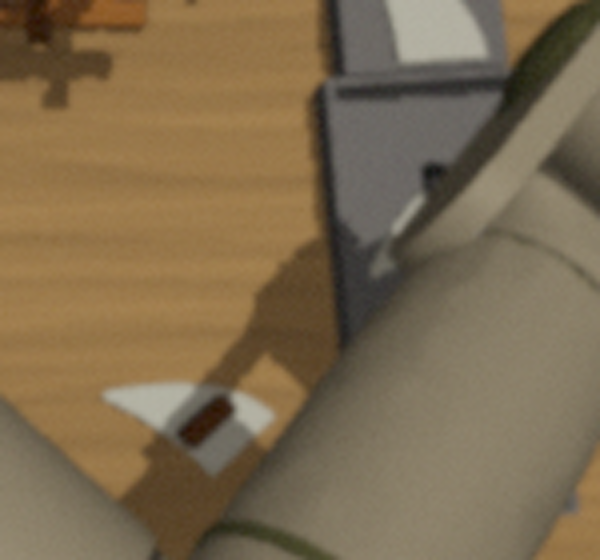

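Run:
```python
from h import *
g=lambda p:((p[0]+.5)/4+369.5,(p[1]+.5)/4+199.5)
print(fitfin("top",g((215,477)),g((274,414)),g((101,396))))
```

```text
(np.float64(1.1705595256533186), 'L', array([ 436.9, -199.9]), np.float64(313.2), array([ 428.1, -208.1]))
```

{"name": "carry_out", "arguments": {"steps": [1.77,1.05,0,0,0,0.99,0,1.77,1.05,0,0,0,0.99,0,1.77,1.05,0,0,0,0.99,0,1.77,1.05,0,0,0,0.99,0,1.77,1.05,0,0,0,0.99,0,1.77,1.05,0,0,0,0.99,0,1.77,1.05,0,0,0,0.99,0,1.77,1.05,0,0,0,0.99,0,1.77,1.05,0,0,0,0.99,0,1.77,1.05,0,0,0,0.99,0,0,0,0,0,0,0,0,0,0,0,0,0,0,0]}}

```text
time_s: 46.08
eef_pos: [420.1, -212.1, 71.7]
ee_rot: [-0.001, 0.393, 0.919, 0.0]
force: [0.6, 0.1, 0.0]
grip_width: 0.498
```

Run:
```python
from h import *
print(yawnow(),readout.sense()["force"]);plan(428.7,-208,40,43.6,vmax=22)
crop("scene","k3.png",140,150,140,110,5.6)
```

```text
(array([ 420.1, -212.1,   71.7]), np.float64(43.69), np.float64(0.08)) [0.57390134 0.09839303 0.03544623]
N 2 row [-0.15, 0.45, 1.59] [-0.001, -0.008, 0.009] joint1 deg -26.0
```

View pics/k3.png

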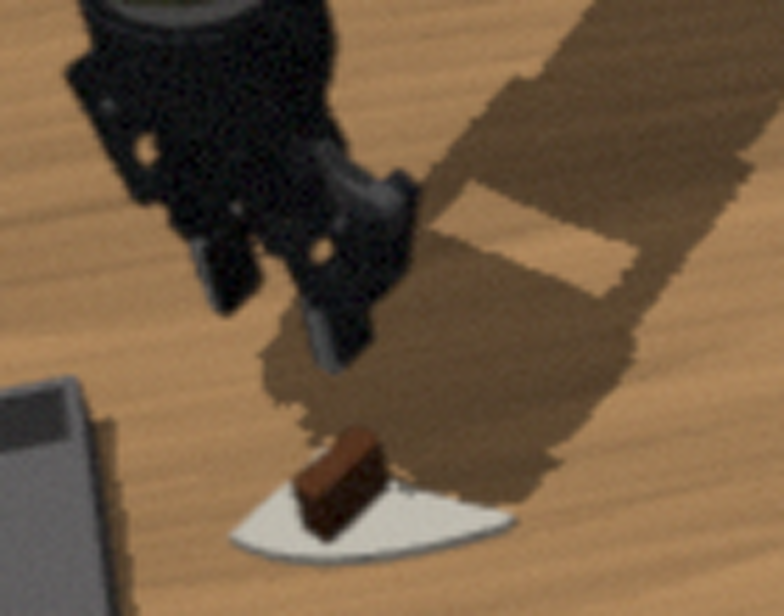

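{"name": "carry_out", "arguments": {"steps": [-0.15,0.45,1,0,0,0,0,-0.15,0.45,1.2,0,0,0,0,0,0,1.5,0,0,0,0,0,0,1.5,0,0,0,0,0,0,1,0,0,0,0,0,0,0,0,0,0,0,0,0,0,0,0,0,0]}}

```text
time_s: 46.72
eef_pos: [429.0, -208.9, 9.9]
ee_rot: [-0.001, 0.394, 0.919, 0.0]
force: [0.6, 0.7, 0.2]
grip_width: 0.501
```

Run:
```python
from h import *
print(yawnow(),readout.sense()["force"]);plan(428.7,-208,-8,43.6,vmax=22)
crop("scene","k4.png",140,170,140,110,5.6)
```

```text
(array([ 429. , -208.9,    9.9]), np.float64(43.57), np.float64(0.06)) [0.56549278 0.7002261  0.19389958]
N 1 row [0.08, 0.04, 1.79] [-0.001, -0.012, -0.006] joint1 deg -26.0
```

View pics/k4.png

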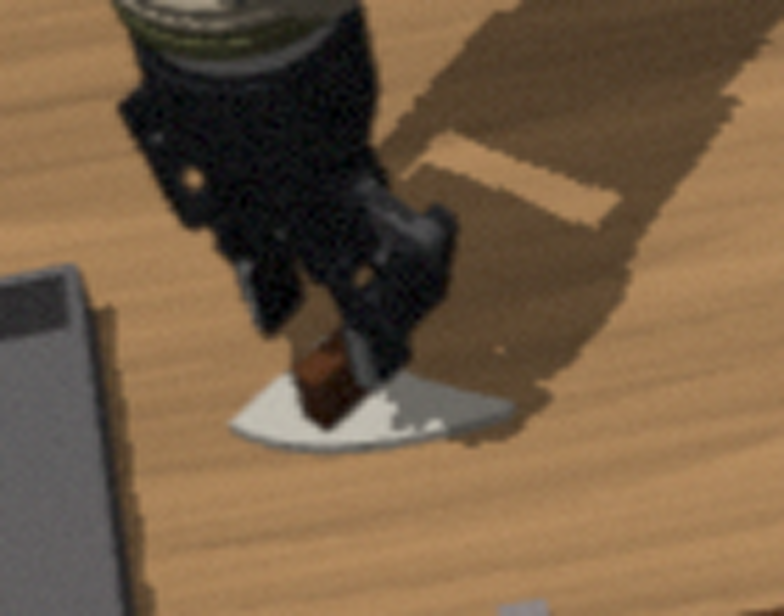

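{"name": "carry_out", "arguments": {"steps": [0.05,0.04,0.9,0,0,0,0,0,0,0.8,0,0,0,0,0,0,0,0,0,0,-0.4,0,0,0,0,0,0,-0.7,0,0,0,0,0,0,-1,0,0,0,0,0,0,-1,0,0,0,0,0,0,-1,0,0,0,0,0,0,-1,0,0,0,0,0,0,-1]}}

```text
time_s: 47.52
eef_pos: [429.0, -208.1, -6.5]
ee_rot: [0.0, 0.394, 0.919, -0.0]
force: [0.5, 0.4, -0.2]
grip_width: 0.15
```

{"name": "carry_out", "arguments": {"steps": [0,0,-0.5,0,0,0,-1,0,0,-1,0,0,0,-1,0,0,-1.5,0,0,0,-1,0,0,-1.5,0,0,0,-1,0,0,-1.5,0,0,0,-1,0,0,-1.5,0,0,0,-1,0,0,0,0,0,0,-1]}}

```text
time_s: 48.1
eef_pos: [430.3, -209.1, 71.6]
ee_rot: [0.003, 0.394, 0.919, -0.001]
force: [1.3, -0.5, 0.8]
grip_width: 0.15
```

Run:
```python
from h import *
print(yawnow(),readout.sense()["force"]);print(slot("L",-50,0));plan(452.6,-370,70,92.7,vmax=18)
crop("scene","k5.png",140,150,140,110,5.6)
```

```text
(array([ 430.3, -209.1,   71.6]), np.float64(43.58), np.float64(0.32)) [ 1.29982848 -0.45598211  0.83120475]
(array([ 452.1, -358. ]), array([ 452.6, -369.9]), 92.7)
N 10 row [-0.83, -1.45, 0.02] [-0.002, 0.006, -0.982] joint1 deg -39.0
```

View pics/k5.png

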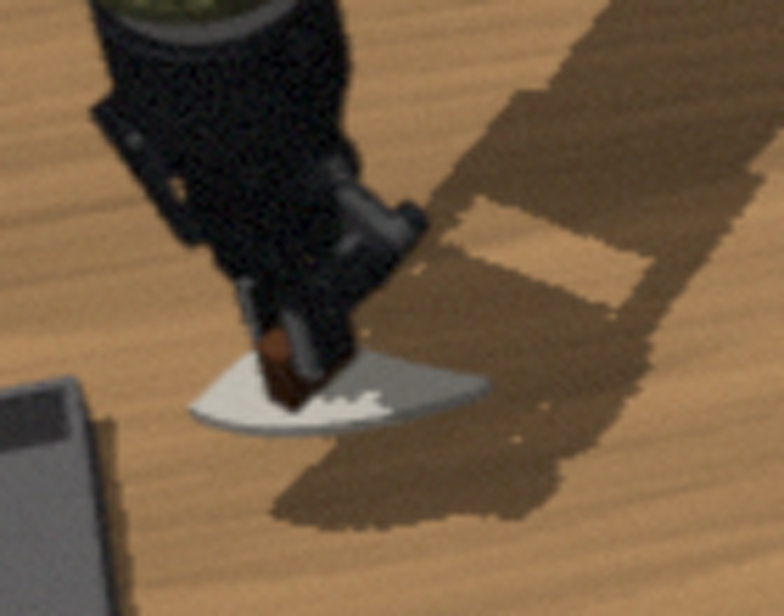

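{"name": "carry_out", "arguments": {"steps": [-0.83,-1.45,0,0,0,-0.98,-1,-0.83,-1.45,0,0,0,-0.98,-1,-0.83,-1.45,0,0,0,-0.98,-1,-0.83,-1.45,0,0,0,-0.98,-1,-0.83,-1.45,0,0,0,-0.98,-1,-0.83,-1.45,0,0,0,-0.98,-1,-0.83,-1.45,0,0,0,-0.98,-1,-0.83,-1.45,0,0,0,-0.98,-1,-0.83,-1.45,0,0,0,-0.98,-1,-0.83,-1.45,0,0,0,-0.98,-1,0,0,0,0,0,0,-1,0,0,0,0,0,0,-1]}}

```text
time_s: 49.15
eef_pos: [443.8, -369.1, 67.3]
ee_rot: [-0.001, -0.021, 1.0, 0.001]
force: [0.4, 0.6, -1.3]
grip_width: 0.153
```

Run:
```python
from h import *
print(yawnow(),readout.sense()["force"],readout.sense()["joints"].round(2));plan(452.6,-370,34,92.7,vmax=14)
```

```text
(array([ 443.8, -369.1,   67.3]), np.float64(92.44), np.float64(0.1)) [ 0.44771759  0.57827396 -1.32172055] [-0.9   0.56  1.5   0.    1.08 -2.51]
N 3 row [-0.29, -0.04, 1.11] [0.005, -0.004, -0.017] joint1 deg -39.0
```

{"name": "carry_out", "arguments": {"steps": [-0.29,-0.04,1.1,0,0,-0.02,-1,-0.29,-0.04,1.1,0,0,-0.02,-1,-0.29,-0.04,1.1,0,0,-0.02,-1,0,0,0,0,0,0,-1,0,0,0,0,0,0,-1]}}

```text
time_s: 49.57
eef_pos: [452.8, -369.4, 34.3]
ee_rot: [-0.001, -0.025, 1.0, 0.001]
force: [-0.0, -0.2, -0.3]
grip_width: 0.149
```

Run:
```python
from h import *
print(yawnow(),readout.sense()["force"]);plan(452.6,-370,-1.5,92.7,vmax=24)
crop("scene","k6.png",70,190,140,110,5.6)
```

```text
(array([ 452.8, -369.4,   34.3]), np.float64(92.88), np.float64(0.12)) [-0.03149242 -0.24160129 -0.33255218]
N 2 row [0.01, -0.03, 1.79] [0.01, -0.007, 0.018] joint1 deg -39.0
```

View pics/k6.png

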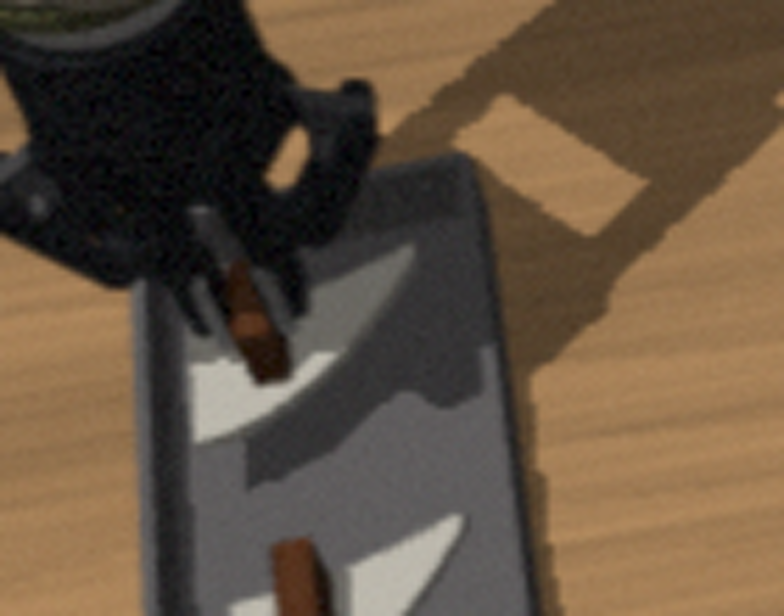

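{"name": "carry_out", "arguments": {"steps": [0,0.2,1.2,0,0,0,-1,0,0.1,1.2,0,0,0,-1,0,0,0.7,0,0,0,-1,0,0,0.2,0,0,0,-1,0,0,0.1,0,0,0,-1,0,0,0,0,0,0,-1,0,0,0,0,0,0,-1]}}

```text
time_s: 50.2
eef_pos: [453.1, -367.6, 2.1]
ee_rot: [0.0, -0.025, 1.0, -0.0]
force: [0.7, 0.5, -0.5]
grip_width: 0.151
```

{"name": "carry_out", "arguments": {"steps": [0,0,0.1,0,0,0,-1,0,0,0.05,0,0,0,-1,0,0,0,0,0,0,-1]}}

```text
time_s: 50.45
eef_pos: [452.8, -367.3, -0.0]
ee_rot: [0.0, -0.025, 1.0, -0.0]
force: [-0.4, -0.7, -1.5]
grip_width: 0.154
```

{"name": "carry_out", "arguments": {"steps": [0,0,0.1,0,0,0,-1,0,0,0.05,0,0,0,-1,0,0,0,0,0,0,-1]}}

```text
time_s: 50.7
eef_pos: [452.9, -367.2, -1.6]
ee_rot: [0.0, -0.025, 1.0, -0.0]
force: [-0.4, 0.2, 1.2]
grip_width: 0.151
```

{"name": "carry_out", "arguments": {"steps": [0,0,0,0,0,0,-0.6,0,0,0,0,0,0,-0.4,0,0,0,0,0,0,-0.2,0,0,0,0,0,0,-0.2,0,0,0,0,0,0,-0.2,0,0,-1,0,0,0,-0.2,0,0,-1.5,0,0,0,-0.2,0,0,-2,0,0,0,-0.2,0,0,-2,0,0,0,-0.2,0,0,-2,0,0,0,-0.2,0,0,-2,0,0,0,-0.2,0,0,-2,0,0,0,-0.2,0,0,0,0,0,0,-0.2]}}

```text
time_s: 51.78
eef_pos: [454.1, -368.6, 128.3]
ee_rot: [0.002, -0.025, 1.0, -0.003]
force: [1.0, 0.2, 0.0]
grip_width: 0.401
```

Run:
```python
from h import *
print(yawnow(),readout.sense()["force"]);plan(400,-20,140,92.7,vmax=25)
```

```text
(array([ 454.1, -368.6,  128.3]), np.float64(92.88), np.float64(0.43)) [0.98338022 0.18655399 0.01611058]
N 15 row [0.25, 2.34, -0.09] [-0.005, 0.003, 0.002] joint1 deg -3.0
```

{"name": "carry_out", "arguments": {"steps": [0.25,2.3,-0.1,0,0,0,-0.2,0.25,2.3,-0.1,0,0,0,-0.2,0.25,2.3,-0.1,0,0,0,-0.2,0.25,2.3,-0.1,0,0,0,-0.2,0.25,2.3,-0.1,0,0,0,-0.2,0.25,2.3,-0.1,0,0,0,-0.2,0.25,2.3,-0.1,0,0,0,-0.2,0.25,2.3,-0.1,0,0,0,-0.2,0.25,2.3,-0.1,0,0,0,-0.2,0.25,2.3,-0.1,0,0,0,-0.2,0.25,2.3,-0.1,0,0,0,-0.2,0.25,2.3,-0.1,0,0,0,-0.2,0.25,2.3,-0.1,0,0,0,-0.2,0.25,2.3,-0.1,0,0,0,-0.2,0,0,0,0,0,0,-0.2,0,0,0,0,0,0,-0.2]}}

```text
time_s: 53.12
eef_pos: [401.6, -46.7, 137.6]
ee_rot: [0.0, -0.026, 1.0, -0.0]
force: [-0.0, 0.7, -0.1]
grip_width: 0.402
```

Run:
```python
from h import *
crop("top","z_top.png",140,130,390,220,2)
crop("scene","z_sc.png",80,110,470,310,1.7)
crop("scene","z_a.png",80,200,110,190,3.1)
crop("scene","z_b.png",410,150,130,160,3.7)
```

```text
(no output)
```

View pics/z_top.png

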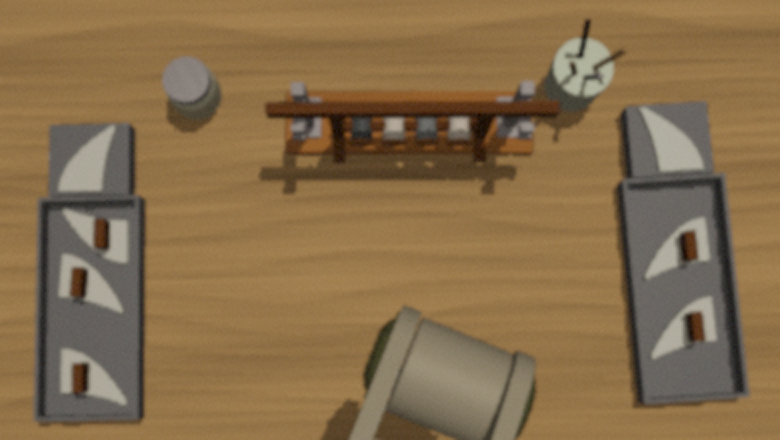

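View pics/z_sc.png

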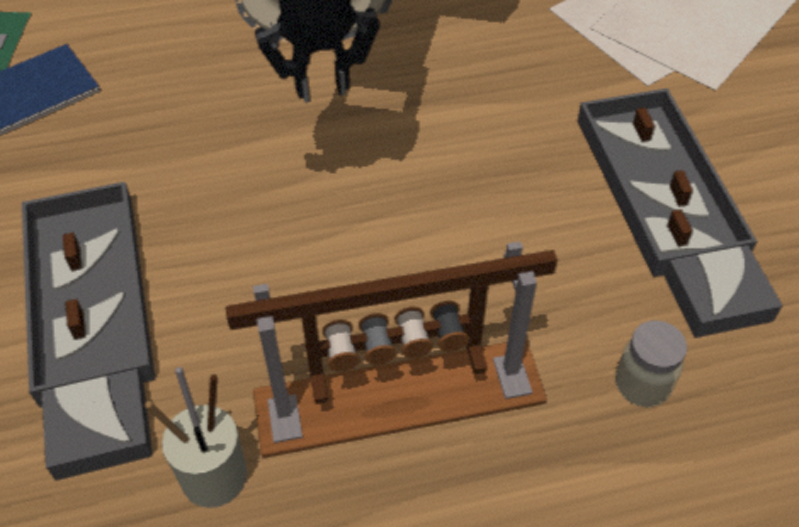

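View pics/z_a.png

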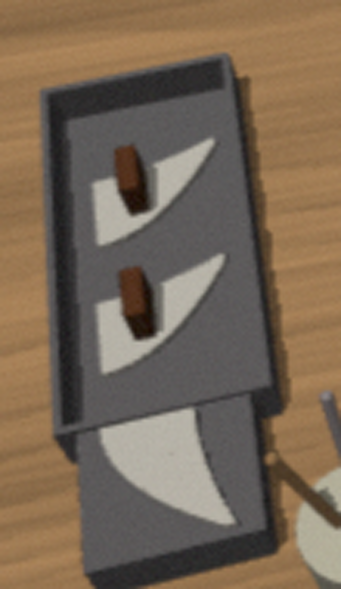

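View pics/z_b.png

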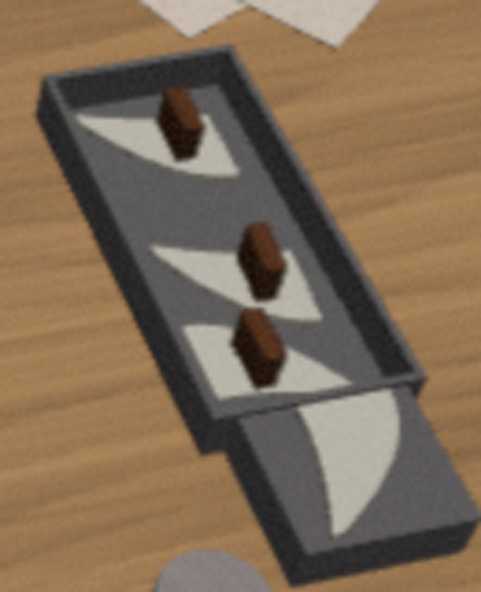

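Run:
```python
from h import *
crop("top","y1.png",150,220,70,80,8)
crop("scene","y2.png",440,190,90,80,8)
```

```text
(no output)
```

View pics/y1.png

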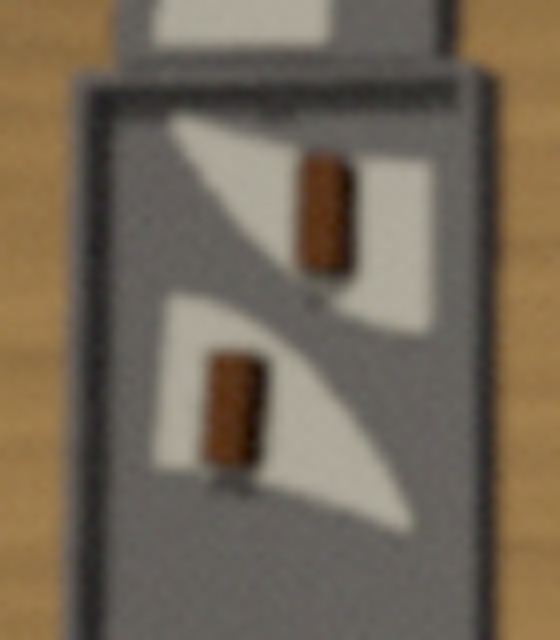

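View pics/y2.png

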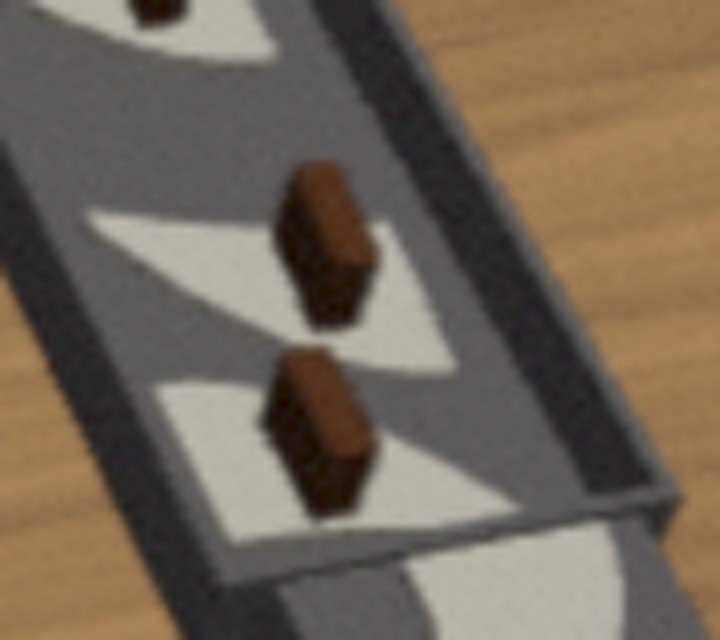

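Run:
```python
from h import *
finish_job();s=readout.sense();print(s["time_s"],s["force"])
```

```text
Traceback (most recent call last):
NameError: name 'finish_job' is not defined
```

Run:
```python
from rig import finish_job
print(finish_job())
```

```text
the job is handed in; nothing more can be done
None
```

The job is handed in at about 53 s of the 210 s allowed. I hung the rack first, with one bar end in each hook. Before letting go I checked seating by the contact force (about 9 N change) and in both camera views. Then I sorted the five fins that were out: three right-hand fins into the tray on the robot's left, whose sign is a right-hand fin, and two left-hand fins into the other tray.

My last pictures show the rack bar behind both hook tips and all five fins flat, grip up, with visible gaps between them. The jar and the pencil pot were left alone, and the gripper was clear of everything.

**Disagreements in the checks:**
- **Fingertip height:** The fingertips stood about 25 mm higher than the reported TCP position. My first close on a fin missed for this reason. I corrected it from the pictures, going down in small steps while watching the force. Because of it, the rack was gripped higher on its bar than I had planned.
- **Moved fin:** The middle right-hand fin was found about 30 mm from where I had set it. I took this to be the announced knock, though I did not see it happen. It is still flat in its tray and clear of its neighbours, so I left it there.

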